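Dock a battery pack on its charger

TASK

Put the blue battery pack on charge: push it low down, at its black foot, so that it slides upright along the bench into the charging dock until it is fully home against the sprung contacts, without rocking, lifting or touching the blue upper part. Then push the slide bolt by its knob all the way across behind the pack, and press the green start button right down. Leave the other things on the bench alone.

Things in the scene. Friction and masses are not known exactly. Their poses are not given: they have to be found in the camera images.
- pack: Battery pack, about 0.9 kg, loose on the bench; tips if pushed high. Black foot with square vertical faces, 80 mm deep (x) by 120 mm wide (y) by 34 mm high; blue upper part on it. Origin: centre of the underside. x points out of its back (two copper pads, goes into the dock first), y to its left, z up. The foot's front face, the one to push, is at x = -40 mm, its back face at +40 mm.
- pack_foot (a point): Middle of the front face of the pack's black foot, 17 mm above the bench; axes as the pack's.
- pack_shell: The pack's blue upper part, fixed on the foot: 50 mm (x) by 116 mm (y), from 34 to 96 mm above the bench, its front set back 28 mm behind the foot's front face; a black carrying loop over it reaches 115 mm above the bench. Not to be touched. Origin: centre of its underside, 13 mm behind the foot's centre; axes as the pack's.
- dock: Charging dock, fixed on the bench. Origin: on the bench, in the middle of its mouth; x points into the dock, y left, z up. The pack slides on the bench between two grey metal cheeks: inner faces at y = +-65 mm, 12 mm thick, 32 mm high, x = -12 to +102 mm. Before them lead-in plates as high flare out to y = +-77 mm at x = -44 mm. A grey contact block 62 mm high stops the pack at x = 90 mm.
- dock_home (a point): Where the middle of the foot's front face is when the pack is fully home, at bench level: x = 10 mm, y = 0 in the dock's frame (the pack's origin is then at x = 50 mm). The pack has 5 mm play at each side there, and its axes lie along the dock's. Axes as the dock's.
- dock_pod (a point): Centre of the top of the grey control pod, 40 mm above the bench, outside the right cheek; the pod covers x = 4 to 82 mm, y = -76 to -120 mm in the dock's frame. Axes as the dock's.
- contacts (a joint): Sprung brass contact pins at the back of the dock, m: 0 out, 0.010 when the pack is home against the contact block. They start to move when the pack is 10 mm short of home, and push back with about 0.6 to 1.7 N, less than the pack's friction on the bench.
- bolt (a joint): Slide bolt outside the left cheek, m: 0 drawn back (clear of the mouth), 0.030 fully across; moves along the dock's -y, stays where left, needs 1 to 3 N. Its 11 mm round bar, 16 mm above the bench, then reaches 22 mm into the mouth at x = -5.5 to +5.5 mm, in front of the docked pack. It meets the pack's side if the pack is over 4 mm short of home.
- bolt_knob (a point): Middle of the bolt's black round upright knob, 15 mm in diameter, 35 to 56 mm above the bench, thinner stem below; the point is 44 mm above the bench. In the dock's frame x = 0, y = 122 mm when drawn back, 92 mm when across. Steel bolt guides, 26 mm high, stand at y = 75 to 87 and 137 to 149 mm. Axes as the dock's.
- start (a joint): Green start button on top of the control pod, m: 0 up, 0.005 fully down (4 N); springs back when let go.
- start_top (a point): Centre of the top of the green button, 22 mm in diameter, facing up.
- flux_bottle: White squeeze bottle, 29x43x92 mm, right of the dock. Bystander. Origin: centre of its underside.
- flux_tin: Small green tin with a yellow lid, 39 mm in diameter, 28 mm high, left of the pack. Bystander. Origin: centre of its underside.
- test_clip: Grey spring clip, 17x40x15 mm, left of the pack. Bystander. Origin: centre of its underside.

How it is judged:
By the outcome, as a careful person would: the job done as asked, in the order asked, and still so for the second after the job is handed in, with the robot touching nothing.
It also fails if it takes over 69 s, if anything falls off the work surface, if the arm or the gripper's body presses on something with over 40 N, if the wrist force passes 120 N, or if a joint passes its speed limit or range.

ROBOT

A 6-joint arm with a two-finger parallel gripper is mounted at the origin on a cart in front of the work surface, level with it; the furniture and walls round the work are solid. World frame = base frame: x ahead of the robot, y to its left, z up, the work surface at z = 0. Lengths are in m, angles in rad, forces in N, time in s.
With the tool pointing down it reaches from about 0.35 to 0.975 m from the base axis. Payload 4.9 kg.
Tool frame: the origin (TCP) lies at the very end of the fingers, on their centre line; the grasp point (between the pads) lies 19 mm behind it; z points along the fingers, y is the line along which they close (so a half turn about z gives the same grasp; the last joint's range is limited). The gripper opens to 85 mm and grips with 20 to 120 N. Pads are 22 mm wide; open, the fingers measure 114 mm over their backs; the gripper's body (76 mm by 85 mm) begins 54 mm behind the grasp point. The pads swing forward as they close: fully open they stand 13 mm farther back than shut.
Start: joints at [-1.428, 0.053, 1.613, -0, 1.476, -0.119], TCP at [0.162, -0.604, 0.203] pointing down, gripper open.
Joint ranges: [-3.01, 3.01], [-1.01, 2.22], [0.06, 2.58], [-1.02, 4.17], [0.09, 2.62], [-3.14, 3.14]. Speed limits (rad/s): [2.57, 2.57, 3.14, 3.14, 3.14, 3.14].

INTERFACE

Orientations are given as a rotation vector (axis times angle).
In Python, from station import ctrl gives the robot as it stands. The module is installed in compiled form; this text tells all that it offers.
- The arm moves only by the tool jog_arm, never from a script. Its argument "steps" is a list of rows, each an object with "delta_rot": the turn, a rotation vector about the tool's x, y, z in degrees, a list of three; "linear": the shift along the tool's x, y, z in m, a list of three; "grip": the finger opening in m, from 0 to 0.0854. In form: [{"delta_rot": [rx, ry, rz], "linear": [x, y, z], "grip": grip}, ...]. A call has 1 to 10 rows; each row shifts and turns the commanded pose from where the row before left it, along the tool's axes as they then stand; what a row does not reach is not made up. A row lasts 1/10 s, in which the tool goes at most 50 mm and 8.59 degrees, less where a joint would pass 70% of its speed; a pose out of reach is approached as far as the arm can. A call with a gripper value outside its range is refused whole. The fingers move at their own pace and stop on an object; "newtons" is the grip in N (left out, the last holds). Time passes only in rows, so rows that do not move let the fingers close. It gives the time, the measured TCP pose, the force, the opening and the grip force at its end, in the units of the state.
- ctrl.get_obs(): the state, without advancing time (a new reading comes with each control period).
- ctrl.get_image(name): name is "scene" or "top" or "wrist"; returns (picture, depth): 400x640x3 uint8, red, green, blue; 400x640 float32, m along the optical axis (not along the pixel's ray), 0 where there is no reading.
- ctrl.camera_info(name): a dict with "camera_matrix" (3x3 intrinsics, pixels), "R" (3x3) and "t" (3): a world point X has camera coordinates R X + t; the wrist camera has in their place "T_tool_cam" (4x4, takes a point from camera to tool coordinates, whose origin is the TCP and whose axes are the flange's). Camera axes: x right, y down, z forward; pixel columns grow to the right and rows downward; lengths in m; the calibration is good to about 2 mm. A picture is of the moment at which its call begins: read the wrist's pose just before it. camera_info takes no time and is no camera call.
- ctrl.finish_job(): hands the job in; it is judged then, once.
The state is a dict: "t": time; "q": joint angles; "dq": joint speeds; "effort": joint torques, N m; "tool_pos": TCP position; "tool_rot": TCP orientation; "contact_force": force on the tool from outside, world axes, zero at the start; "wrist_torque": the same for the moment, N m; "opening": finger opening in m; "grip_force": force on a finger pad.
Only numpy, scipy, OpenCV 4.12 (cv2) and the standard library are available. Lean on these libraries where they do the work, as an engineer would, in place of code of your own. Each camera call takes 0.05 s, during which the arm holds its last target. There are 200 camera calls.

## Working session

There is one attempt and no reset: what is moved stays moved. The work goes in short steps, Python scripts to look and compute and a tool call to move; the robot and the scene stay as the last step left them, time stands still between calls to the robot, and variables do not carry over. Pictures are saved under pics/ and viewed, at most 10 in all, crops included, and the job is handed in when it is done.

Besides the shell and the picture viewer there is one more tool, called by a JSON object that holds its "fn" and its "kwargs", one argument or row to a line. jog_arm: Moves the arm, as the interface text tells. Its arguments: {"type":"object","properties":{"steps":{"type":"array"},"newtons":{"type":"number"}},"required":["steps"]}

```bash
mkdir -p pics; cat > h.py <<'E'
import numpy as np,cv2
from station import ctrl
from scipy.spatial.transform import Rotation as Ro
def pts(n):
    im,d=ctrl.get_image(n); c=ctrl.camera_info(n); K=np.array(c["camera_matrix"])
    v,u=np.mgrid[0:400,0:640]
    P=np.stack([(u-K[0,2])/K[0,0]*d,(v-K[1,2])/K[1,1]*d,d],-1)
    if n=="wrist":
        o=ctrl.get_obs();T=np.array(c["T_tool_cam"]);R=Ro.from_rotvec(o["tool_rot"]).as_matrix()
        W=(P@T[:3,:3].T+T[:3,3])@R.T+o["tool_pos"]
    else: W=(P-np.array(c["t"]))@np.array(c["R"])
    W[d==0]=np.nan
    return im,W
E
python3 - <<'E'
from h import *
for n in("scene","top"):
    im,W=pts(n); cv2.imwrite(f"pics/{n}0.png",im[...,::-1]); np.savez(f"{n}0.npz",im=im,W=W)
o=ctrl.get_obs();print({k:np.round(v,3) for k,v in o.items()})
E
```

```text
{'t': np.float64(0.1), 'q': array([-1.428,  0.053,  1.614,  0.   ,  1.476, -0.119]), 'dq': array([-0.001, -0.001, -0.004, -0.   ,  0.001,  0.001]), 'effort': array([ 0.0000e+00, -3.9490e+01, -3.7136e+01, -0.0000e+00,  4.0000e-03,
       -0.0000e+00]), 'tool_pos': array([ 0.162, -0.603,  0.202]), 'tool_rot': array([-3.113, -0.41 , -0.   ]), 'contact_force': array([-0.531,  0.162,  0.137]), 'wrist_torque': array([0.001, 0.05 , 0.02 ]), 'grip_force': np.float64(0.0), 'opening': np.float64(0.085)}
```

View pics/top0.png

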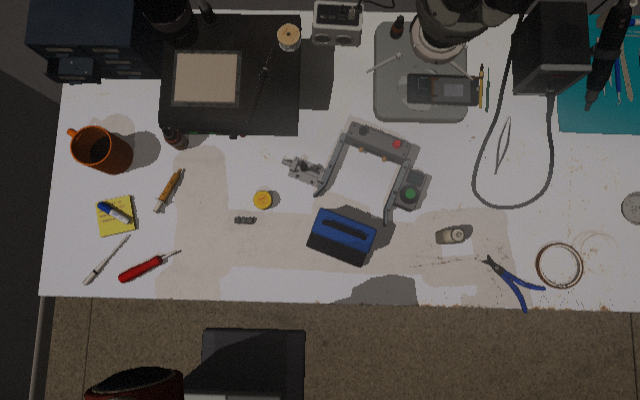

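View pics/scene0.png

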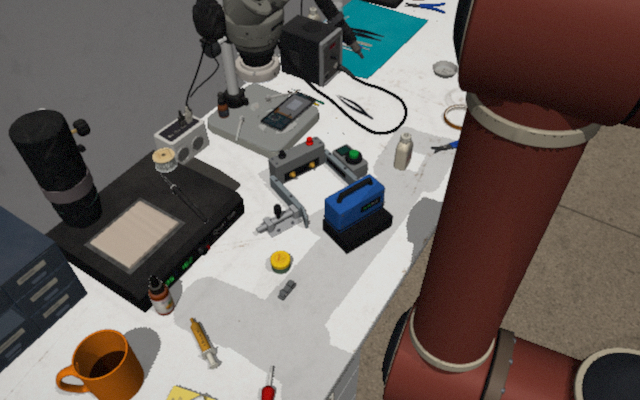

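The top view shows the pack at about (342,237), the dock beyond it (contact block ~(375,140), green button (410,193), bolt at ~(305,168)), the tin at (262,199) and the clip at (245,220). The scene view agrees.

```bash
python3 - <<'E'
from h import *
D=np.load("top0.npz");im,W=D["im"],D["W"]
hsv=cv2.cvtColor(im,cv2.COLOR_RGB2HSV);H,S,V=[hsv[...,i].astype(int) for i in range(3)]
roi=np.zeros(H.shape,bool);roi[100:275,225:480]=1
z=W[...,2]
def rect(m,name):
    m=m&roi
    n,l,s,c=cv2.connectedComponentsWithStats(m.astype(np.uint8));
    if n<2: print(name,"none");return
    k=1+np.argmax(s[1:,4]);m=l==k
    p=W[m][:,:2]; p=p[~np.isnan(p[:,0])]
    r=cv2.minAreaRect((p*1000).astype(np.float32))
    print(name,m.sum(),"px",c[k].round(1),"rect mm",np.round(r[0],1),np.round(r[1],1),round(r[2],1),"z",np.nanpercentile(W[m][:,2],[5,50,95]).round(4),"\n  box",cv2.boxPoints(r).round(0).tolist())
blue=(H>100)&(H<130)&(S>120)&(V>50)
rect(blue&(z>.08),"bluetop")
rect((z>.02)&(z<.042)&(V<60)&(np.arange(400)[:,None]>215),"foot")
rect((H>40)&(H<85)&(S>100),"green")
rect((H>20)&(H<33)&(S>150),"tin lid")
rect((z>.05)&(z<.072)&(np.arange(400)[:,None]<180),"block")
rect((z>.022)&(z<.05)&(np.arange(640)[None]>330)&(np.arange(400)[:,None]<225),"cheeks")
rect((z>.04)&(z<.065)&(np.arange(640)[None]<325)&(np.arange(400)[:,None]<200),"knob")
rect((z>.07)&(np.arange(640)[None]>430)&(np.arange(400)[:,None]>210),"bottle")
print("bench z",np.nanmedian(z[205:225,170:220]))
c=im[110:275,225:480];cv2.imwrite("pics/c1.png",cv2.resize(c[...,::-1],None,fx=3.1,fy=3.1,interpolation=cv2.INTER_CUBIC))
zz=np.clip(np.nan_to_num(z[110:275,225:480])*2500,0,255).astype(np.uint8)
cv2.imwrite("pics/c1z.png",cv2.resize(cv2.applyColorMap(zz,cv2.COLORMAP_JET),None,fx=3.1,fy=3.1,interpolation=0))
E
```

```text
bluetop 1191 px [343.1 230.6] rect mm [ 477.  -276.4] [113.  48.] 70.2 z [0.0937 0.0962 0.099 ] 
  box [[435.0, -321.0], [480.0, -338.0], [519.0, -231.0], [474.0, -215.0]]
foot 808 px [335.6 250.2] rect mm [ 441.  -263.8] [119.9  28.7] 70.7 z [0.0315 0.0341 0.0367] 
  box [[408.0, -316.0], [435.0, -325.0], [474.0, -212.0], [447.0, -202.0]]
green 24 px [408.4 194.8] rect mm [ 552.7 -405.2] [10.3 11.8] 1.6 z [0.0598 0.0615 0.0636] 
  box [[547.0, -399.0], [548.0, -411.0], [558.0, -411.0], [558.0, -399.0]]
tin lid 139 px [262.2 199.5] rect mm [ 540.5 -110.8] [36.4 33.6] 3.0 z [0.0255 0.0284 0.031 ] 
  box [[521.0, -95.0], [523.0, -129.0], [560.0, -127.0], [558.0, -93.0]]
block 2081 px [261.5 115.2] rect mm [ 710.  -104.8] [ 62.8 148. ] 1.1 z [0.0531 0.0639 0.0671] 
  box [[677.0, -31.0], [680.0, -179.0], [743.0, -178.0], [740.0, -30.0]]
cheeks 1932 px [423.7 109.4] rect mm [ 738.3 -447.8] [ 44.1 216.5] 0.4 z [0.026  0.0311 0.0367] 
  box [[715.0, -340.0], [717.0, -556.0], [761.0, -556.0], [760.0, -339.0]]
knob 1602 px [262.5 118.3] rect mm [ 709.1 -104. ] [ 64.5 149.6] 1.1 z [0.0467 0.0627 0.0648] 
  box [[675.0, -30.0], [678.0, -179.0], [743.0, -178.0], [740.0, -29.0]]
bottle 143 px [456.4 235.3] rect mm [ 473.6 -490.9] [22.7 22. ] 50.4 z [0.0747 0.0855 0.0904] 
  box [[458.0, -493.0], [475.0, -507.0], [489.0, -489.0], [472.0, -475.0]]
bench z 0.000353816707578583
```

View pics/c1.png

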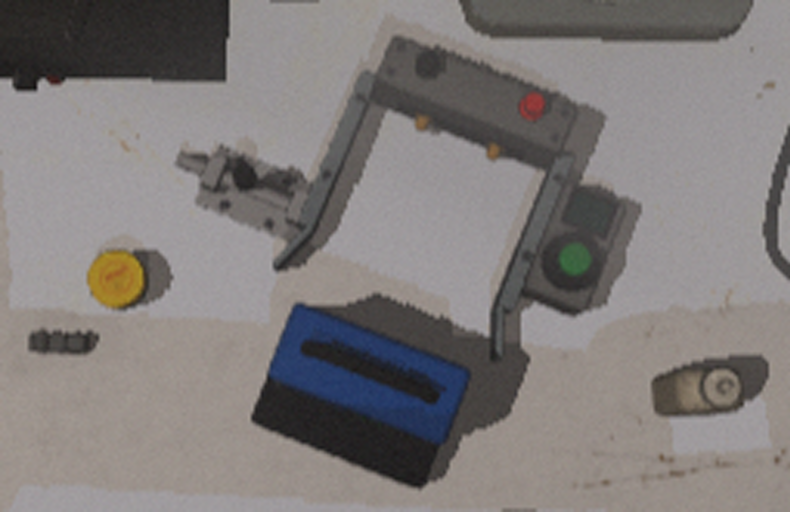

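View pics/c1z.png

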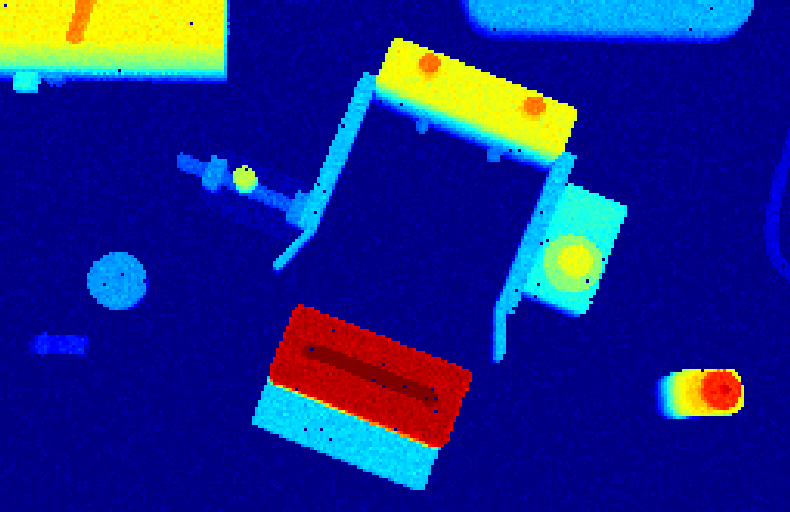

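The crop and height map show the dock clearly: knob at crop (244,178), button (574,260), block top between (395,40)-(570,155), pack below aimed roughly into the mouth.

```bash
python3 - <<'E'
from h import *
D=np.load("top0.npz");im,W=D["im"],D["W"];z=W[...,2]
def crop(x0,y0,x1,y1):
    m=np.zeros(z.shape,bool);m[110+int(y0/3.1):110+int(y1/3.1),225+int(x0/3.1):225+int(x1/3.1)]=1;return m
def rect(m,name):
    p=W[m][:,:2];r=cv2.minAreaRect((p*1000).astype(np.float32))
    print(name,m.sum(),"mean",np.mean(W[m],0).round(4),"rect",np.round(r[0],1),np.round(r[1],1),round(r[2],2));return r
rect(crop(370,30,590,160)&(z>.055)&(z<.069),"block")
rect(crop(225,160,262,196)&(z>.049),"knob")
rect(crop(555,240,600,285)&(z>.056),"button")
rect(crop(520,180,640,320)&(z>.036)&(z<.046),"pod")
# cheeks: straight parts, PCA
def line(m,name):
    p=W[m][:,:2];c=p.mean(0);u=np.linalg.svd(p-c)[2][0];u*=np.sign(u[0]);print(name,m.sum(),c.round(4),"ang",np.degrees(np.arctan2(u[1],u[0])).round(2));return c,u
a=line(crop(318,75,378,222)&(z>.028)&(z<.037),"Lcheek")
b=line(crop(505,160,575,300)&(z>.028)&(z<.0345),"Rcheek")
line(crop(270,240,310,275)&(z>.02),"Lflare")
# pack
r=rect(crop(240,290,480,500)&(z>.09)&(z<.102),"shell")
r=rect(crop(240,290,480,500)&(z>.029)&(z<.039),"foot")
E
```

```text
block 1010 mean [ 0.6602 -0.3439  0.0624] rect [ 661.8 -344.4] [129.6  35. ] 68.35
knob 43 mean [ 0.6049 -0.1946  0.0556] rect [ 605.4 -194.7] [13.3 12.6] 41.73
button 93 mean [ 0.5544 -0.4076  0.0612] rect [ 554.1 -407.7] [20.3 20. ] 86.29
pod 529 mean [ 0.5715 -0.4131  0.0405] rect [ 567.7 -410.1] [49.4 78.3] 69.27
Lcheek 251 [ 0.6378 -0.2595] ang -20.37
Rcheek 253 [ 0.5813 -0.3885] ang -20.15
Lflare 37 [ 0.5597 -0.2244] ang -44.28
shell 1393 mean [ 0.476  -0.2768  0.096 ] rect [ 476.7 -276.8] [115.6  49.9] 69.77
foot 845 mean [ 0.4403 -0.2635  0.034 ] rect [ 441.3 -263.9] [120.1  31.8] 68.91
```

{"fn": "jog_arm", "kwargs": {
  "steps": [
    {"delta_rot": [0,0,7],"linear": [0,0,0],"grip": 0.05},
    {"delta_rot": [0,0,7],"linear": [0,0,0],"grip": 0.05},
    {"delta_rot": [0,0,7],"linear": [0,0,0],"grip": 0.05},
    {"delta_rot": [0,0,7],"linear": [0,0,0],"grip": 0.05},
    {"delta_rot": [0,0,7.3],"linear": [0,0,0],"grip": 0.05}
  ]
}}

```text
t: 0.6
tool_pos: [0.1617, -0.6033, 0.2027]
tool_rot: [-3.09, 0.561, 0.001]
contact_force: [-0.3, -0.8, -0.2]
opening: 0.0495
grip_force: 0.0
```

{"fn": "jog_arm", "kwargs": {
  "steps": [
    {"delta_rot": [0,0,0],"linear": [0.0084,-0.0415,0],"grip": 0.05},
    {"delta_rot": [0,0,0],"linear": [0.0084,-0.0415,0],"grip": 0.05},
    {"delta_rot": [0,0,0],"linear": [0.0084,-0.0415,0],"grip": 0.05},
    {"delta_rot": [0,0,0],"linear": [0.0084,-0.0415,0],"grip": 0.05},
    {"delta_rot": [0,0,0],"linear": [0.0084,-0.0415,0],"grip": 0.05},
    {"delta_rot": [0,0,0],"linear": [0.0084,-0.0415,0],"grip": 0.05},
    {"delta_rot": [0,0,0],"linear": [0.0084,-0.0415,0],"grip": 0.05},
    {"delta_rot": [0,0,0],"linear": [0.0084,-0.0415,0],"grip": 0.05},
    {"delta_rot": [0,0,0],"linear": [0.0084,-0.0415,0],"grip": 0.05},
    {"delta_rot": [0,0,0],"linear": [0.0084,-0.0415,0],"grip": 0.05}
  ]
}}

```text
t: 1.6
tool_pos: [0.3849, -0.2419, 0.203]
tool_rot: [-3.092, 0.554, 0.0]
contact_force: [0.9, -0.6, 0.2]
opening: 0.0499
grip_force: 0.0
```

```bash
cat > s.py <<'E'
from h import *
o=ctrl.get_obs();R=Ro.from_rotvec(o["tool_rot"]).as_matrix()
a=np.radians(-20.3);D=np.array([[np.cos(a),np.sin(a),0],[-np.sin(a),np.cos(a),0],[0,0,1]])
p=D@o["tool_pos"]-[.633,-.093,0]
print("t",round(float(o["t"]),2),"dock-frame tcp",p.round(4),"q",o["q"].round(2),"open",o["opening"])
print("tool axes in dock frame\n",(D@R).round(3),"\nF dock",(D@o["contact_force"]).round(2),"world",o["tool_pos"].round(4))
E
python3 s.py
```

```text
t 1.6 dock-frame tcp [-0.1881 -0.0003  0.203 ] q [-0.73 -0.37  1.99  0.    1.52  1.2 ] open 0.04992072509298248
tool axes in dock frame
 [[ 1. -0. -0.]
 [-0. -1.  0.]
 [-0. -0. -1.]] 
F dock [ 1.06 -0.28  0.22] world [ 0.3849 -0.2419  0.203 ]
```

{"fn": "jog_arm", "kwargs": {
  "steps": [
    {"delta_rot": [0,6.25,0],"linear": [0,0,0],"grip": 0.05},
    {"delta_rot": [0,6.25,0],"linear": [0,0,0],"grip": 0.05},
    {"delta_rot": [0,6.25,0],"linear": [0,0,0],"grip": 0.05},
    {"delta_rot": [0,6.25,0],"linear": [0,0,0],"grip": 0.05}
  ]
}}

```text
t: 2.0
tool_pos: [0.3848, -0.2432, 0.2034]
tool_rot: [2.946, -0.526, 0.659]
contact_force: [-1.0, 0.4, 0.3]
opening: 0.0499
grip_force: 0.0
```

```bash
python3 s.py
```

```text
t 2.0 dock-frame tcp [-0.1877 -0.0016  0.2034] q [-0.87 -0.76  2.28  0.23  1.24  1.02] open 0.049855758932390706
tool axes in dock frame
 [[ 0.905  0.001  0.426]
 [ 0.001 -1.     0.   ]
 [ 0.426  0.    -0.905]] 
F dock [-1.07  0.03  0.34] world [ 0.3848 -0.2432  0.2034]
```

{"fn": "jog_arm", "kwargs": {
  "steps": [
    {"delta_rot": [0,0,0],"linear": [-0.0101,0,0.0215],"grip": 0.05},
    {"delta_rot": [0,0,0],"linear": [-0.0101,0,0.0215],"grip": 0.05},
    {"delta_rot": [0,0,0],"linear": [-0.0101,0,0.0215],"grip": 0.05},
    {"delta_rot": [0,0,0],"linear": [-0.0101,0,0.0215],"grip": 0.05},
    {"delta_rot": [0,0,0],"linear": [-0.0101,0,0.0215],"grip": 0.05},
    {"delta_rot": [0,0,0],"linear": [-0.0101,0,0.0215],"grip": 0.05},
    {"delta_rot": [0,0,0],"linear": [-0.0101,0,0.0215],"grip": 0.05},
    {"delta_rot": [0,0,0],"linear": [-0.0101,0,0.0215],"grip": 0.05},
    {"delta_rot": [0,0,0],"linear": [0,0,0],"grip": 0.05}
  ]
}}

```text
t: 2.9
tool_pos: [0.3815, -0.2405, 0.0087]
tool_rot: [2.955, -0.53, 0.644]
contact_force: [0.0, 1.0, -0.4]
opening: 0.0501
grip_force: 0.0
```

```bash
python3 s.py; python3 - <<'E'
from h import *
im,_=ctrl.get_image("scene");cv2.imwrite("pics/s1.png",cv2.resize(im[100:300,240:440,::-1],None,fx=3,fy=3))
E
```

```text
t 2.9 dock-frame tcp [-0.1918 -0.0002  0.0087] q [-0.88 -0.51  2.47  0.29  0.82  0.89] open 0.05009750721237279
tool axes in dock frame
 [[ 0.91   0.     0.415]
 [-0.002 -1.     0.004]
 [ 0.415 -0.004 -0.91 ]] 
F dock [-0.32  0.94 -0.39] world [ 0.3815 -0.2405  0.0087]
```

View pics/s1.png

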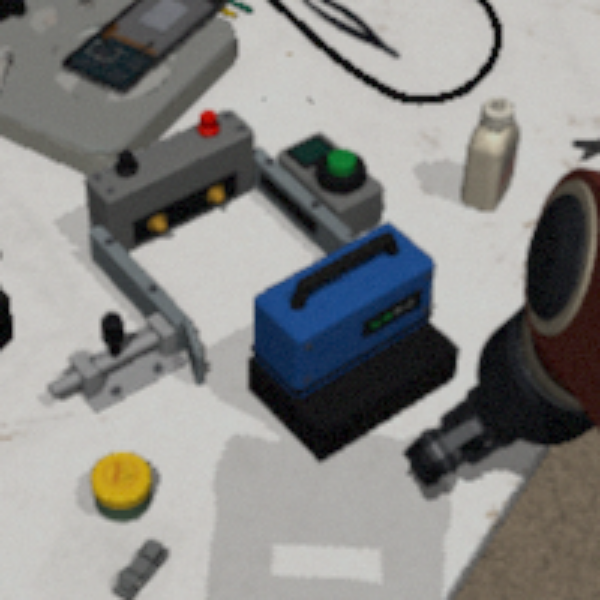

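The picture shows the half-open fingers low at (430,465) before the foot's front face, bodies clear of the blue part.

{"fn": "jog_arm", "kwargs": {
  "steps": [
    {"delta_rot": [0,0,0],"linear": [0.0017,0.0012,-0.0036],"grip": 0.05},
    {"delta_rot": [0,0,0],"linear": [0.0046,0,0.0021],"grip": 0.05},
    {"delta_rot": [0,0,0],"linear": [0.0046,0,0.0021],"grip": 0.05},
    {"delta_rot": [0,0,0],"linear": [0.0046,0,0.0021],"grip": 0.05},
    {"delta_rot": [0,0,0],"linear": [0.0046,0,0.0021],"grip": 0.05},
    {"delta_rot": [0,0,0],"linear": [0.0046,0,0.0021],"grip": 0.05},
    {"delta_rot": [0,0,0],"linear": [0.0046,0,0.0021],"grip": 0.05},
    {"delta_rot": [0,0,0],"linear": [0,0,0],"grip": 0.05}
  ]
}}

```text
t: 3.75
tool_pos: [0.4126, -0.2552, 0.0176]
tool_rot: [2.948, -0.527, 0.653]
contact_force: [-0.4, 0.0, -0.7]
opening: 0.0498
grip_force: 0.0
```

```bash
python3 s.py
```

```text
t 3.75 dock-frame tcp [-0.1575 -0.0032  0.0176] q [-0.83 -0.41  2.39  0.28  0.78  0.93] open 0.04982451986324087
tool axes in dock frame
 [[ 0.906  0.     0.422]
 [ 0.    -1.     0.   ]
 [ 0.422 -0.    -0.906]] 
F dock [-0.36 -0.11 -0.72] world [ 0.4126 -0.2552  0.0176]
```

{"fn": "jog_arm", "kwargs": {
  "steps": [
    {"delta_rot": [0,0,0],"linear": [-0.0021,-0.0017,0.0045],"grip": 0.05},
    {"delta_rot": [0,0,0],"linear": [0.00272,0,0.00127],"grip": 0.05},
    {"delta_rot": [0,0,0],"linear": [0.00272,0,0.00127],"grip": 0.05},
    {"delta_rot": [0,0,0],"linear": [0.00272,0,0.00127],"grip": 0.05},
    {"delta_rot": [0,0,0],"linear": [0.00272,0,0.00127],"grip": 0.05},
    {"delta_rot": [0,0,0],"linear": [0.00272,0,0.00127],"grip": 0.05},
    {"delta_rot": [0,0,0],"linear": [0.00272,0,0.00127],"grip": 0.05}
  ]
}}

```text
t: 4.45
tool_pos: [0.4299, -0.2599, 0.0127]
tool_rot: [2.948, -0.528, 0.654]
contact_force: [0.2, -0.1, -0.0]
opening: 0.0495
grip_force: 0.0
```

```bash
python3 s.py
```

```text
t 4.45 dock-frame tcp [-0.1397 -0.0016  0.0127] q [-0.81 -0.34  2.35  0.28  0.75  0.95] open 0.049479767444535666
tool axes in dock frame
 [[ 0.906  0.     0.423]
 [ 0.    -1.    -0.   ]
 [ 0.423  0.    -0.906]] 
F dock [ 0.19 -0.05 -0.03] world [ 0.4299 -0.2599  0.0127]
```

{"fn": "jog_arm", "kwargs": {
  "steps": [
    {"delta_rot": [0,0,0],"linear": [0.00272,0,0.00127],"grip": 0.05},
    {"delta_rot": [0,0,0],"linear": [0.00272,0,0.00127],"grip": 0.05},
    {"delta_rot": [0,0,0],"linear": [0.00272,0,0.00127],"grip": 0.05},
    {"delta_rot": [0,0,0],"linear": [0.00272,0,0.00127],"grip": 0.05}
  ]
}}

```text
t: 4.85
tool_pos: [0.441, -0.264, 0.0126]
tool_rot: [2.948, -0.528, 0.654]
contact_force: [0.5, 0.0, -0.9]
opening: 0.0502
grip_force: 0.0
```

```bash
python3 s.py; python3 - <<'E'
from h import *
im,_=ctrl.get_image("scene");cv2.imwrite("pics/s2.png",cv2.resize(im[160:280,310:460,::-1],None,fx=5,fy=5))
E
```

```text
t 4.85 dock-frame tcp [-0.1278 -0.0016  0.0126] q [-0.79 -0.3   2.33  0.27  0.73  0.96] open 0.05016400172335275
tool axes in dock frame
 [[ 0.906 -0.     0.423]
 [-0.    -1.     0.   ]
 [ 0.423 -0.    -0.906]] 
F dock [ 0.48  0.19 -0.91] world [ 0.441  -0.264   0.0126]
```

View pics/s2.png

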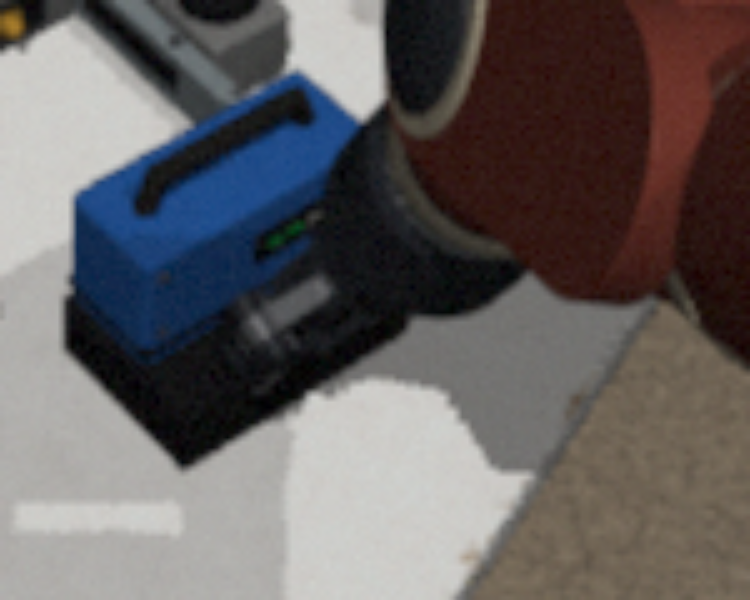

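The fingers appear at the foot's front face (around (270,320)); the crop doesn't tell if the pack moved, so I measure from above.

```bash
cat > top.py <<'E'
from h import *
import sys
im,W=pts("top");z=W[...,2]
a=np.radians(-20.3);D=np.array([[np.cos(a),np.sin(a),0],[-np.sin(a),np.cos(a),0],[0,0,1]])
Q=W@D.T-[.633,-.093,0]
hsv=cv2.cvtColor(im,cv2.COLOR_RGB2HSV)
roi=np.zeros(z.shape,bool);roi[130:275,290:400]=1
m=roi&(z>.088)&(z<.102)&(hsv[...,0]>100)&(hsv[...,0]<130)&(hsv[...,1]>110)
n,l,s,c=cv2.connectedComponentsWithStats(m.astype(np.uint8));m=l==1+np.argmax(s[1:,4])
r=cv2.minAreaRect((Q[m][:,:2]*1000).astype(np.float32));print("shell dock frame",m.sum(),np.round(r[0],1),np.round(r[1],1),round(r[2],1),"z",Q[m][:,2].mean().round(4))
e=Q[m];print("x back edge",[np.percentile(e[abs(e[:,1]-y)<.01][:,0],[1,99]).round(4).tolist() for y in(-.04,0,.04)])
b=roi&(z>.028)&(z<.04)&(abs(Q[...,1])<.06)&(Q[...,0]<.05)&(hsv[...,2]<60)
print("dark foot-height pts x range",np.percentile(Q[b][:,0],[1,50,99]).round(4) if b.any() else None,b.sum())
E
python3 top.py; python3 -c "
import numpy as np
import h
" 
```

```text
shell dock frame 1235 [-89.8  -1. ] [ 49.4 113.9] 0.2 z 0.096
x back edge [[-0.1138, -0.0657], [-0.1142, -0.0664], [-0.1136, -0.0667]]
dark foot-height pts x range [-0.1418 -0.1274 -0.1149] 753
```

```bash
python3 - <<'E'
from h import *
o=ctrl.get_obs()
im,W=pts("scene")
a=np.radians(-20.3);D=np.array([[np.cos(a),np.sin(a),0],[-np.sin(a),np.cos(a),0],[0,0,1]])
Q=W@D.T-[.633,-.093,0]
c=ctrl.camera_info("scene");K=np.array(c["camera_matrix"]);x=K@(np.array(c["R"])@o["tool_pos"]+c["t"]);print("tcp px",x[:2]/x[2])
for v in range(216,256,4):
    print(v,[tuple((Q[v,u]*1000).round(0).astype(int)) for u in range(346,388,5)])
E
```

```text
tcp px [365.39933589 230.53585724]
216 [(np.int64(-116), np.int64(41), np.int64(76)), (np.int64(-117), np.int64(30), np.int64(70)), (np.int64(-116), np.int64(16), np.int64(59)), (np.int64(-118), np.int64(4), np.int64(53)), (np.int64(-158), np.int64(30), np.int64(108)), (np.int64(-182), np.int64(41), np.int64(139)), (np.int64(-189), np.int64(36), np.int64(141)), (np.int64(-202), np.int64(37), np.int64(153)), (np.int64(-212), np.int64(36), np.int64(162))]
220 [(np.int64(-118), np.int64(43), np.int64(68)), (np.int64(-115), np.int64(27), np.int64(54)), (np.int64(-116), np.int64(15), np.int64(46)), (np.int64(-178), np.int64(60), np.int64(137)), (np.int64(-181), np.int64(51), np.int64(134)), (np.int64(-186), np.int64(44), np.int64(133)), (np.int64(-193), np.int64(39), np.int64(136)), (np.int64(-199), np.int64(33), np.int64(138)), (np.int64(-210), np.int64(33), np.int64(148))]
224 [(np.int64(-117), np.int64(41), np.int64(54)), (np.int64(-118), np.int64(29), np.int64(46)), (np.int64(-172), np.int64(65), np.int64(124)), (np.int64(-183), np.int64(64), np.int64(134)), (np.int64(-188), np.int64(
[... 2442 characters left out ...]
np.int64(1)), (np.int64(-148), np.int64(26), np.int64(-1)), (np.int64(-153), np.int64(17), np.int64(-4)), (np.int64(-159), np.int64(9), np.int64(-4)), (np.int64(-166), np.int64(3), np.int64(-1)), (np.int64(-174), np.int64(-3), np.int64(2)), (np.int64(-177), np.int64(-14), np.int64(-3))]
252 [(np.int64(-142), np.int64(60), np.int64(6)), (np.int64(-143), np.int64(47), np.int64(-3)), (np.int64(-151), np.int64(41), np.int64(1)), (np.int64(-156), np.int64(33), np.int64(0)), (np.int64(-162), np.int64(25), np.int64(-1)), (np.int64(-166), np.int64(16), np.int64(-3)), (np.int64(-173), np.int64(8), np.int64(-3)), (np.int64(-181), np.int64(3), np.int64(2)), (np.int64(-185), np.int64(-7), np.int64(-2))]
```

```bash
python3 - <<'E'
from h import *
o=ctrl.get_obs();R=Ro.from_rotvec(o["tool_rot"]).as_matrix()
im,W=pts("scene");T=(W-o["tool_pos"])@R*1000
m=(abs(T[...,0])<60)&(abs(T[...,1])<80)&(T[...,2]>-140)&(T[...,2]<30)
# exclude pack/bench points in dock frame
a=np.radians(-20.3);D=np.array([[np.cos(a),np.sin(a),0],[-np.sin(a),np.cos(a),0],[0,0,1]])
Q=(W@D.T-[.633,-.093,0])*1000
m&=~((Q[...,0]>-149)&(Q[...,2]<120))&(Q[...,2]>6)
v,u=np.nonzero(m)
for zb in range(-140,30,10):
    k=m&(T[...,2]>=zb)&(T[...,2]<zb+10)
    if k.sum():print(zb,k.sum(),"x",np.percentile(T[k][:,0],[2,98]).round(0),"y",np.percentile(T[k][:,1],[2,98]).round(0))
c=ctrl.camera_info("scene");print("cam pos dock",(D@(-np.array(c["R"]).T@np.array(c["t"]))-[.633,-.093,0]).round(2))
im,W=pts("wrist");cv2.imwrite("pics/w1.png",im[...,::-1])
c=ctrl.camera_info("wrist");print(np.round(c["T_tool_cam"],3))
E
```

```text
-140 176 x [-16.  10.] y [-68. -21.]
-130 79 x [-21.  17.] y [-69. -18.]
-120 45 x [-18.  16.] y [-67. -21.]
-110 59 x [-18.  14.] y [-65. -21.]
-100 66 x [-17.  15.] y [-62. -22.]
-90 38 x [-14.  10.] y [-60. -33.]
-80 8 x [-15.   4.] y [-55. -31.]
-70 1 x [-13. -13.] y [-34. -34.]
-60 2 x [-12. -12.] y [-33. -31.]
-50 3 x [-12. -12.] y [-33. -28.]
-40 3 x [-12. -11.] y [-33. -28.]
cam pos dock [-0.6   0.46  0.82]
[[-0.001 -0.956 -0.294  0.075]
 [ 1.    -0.001  0.001 -0.001]
 [-0.001 -0.294  0.956 -0.171]
 [ 0.     0.     0.     1.   ]]
```

View pics/w1.png

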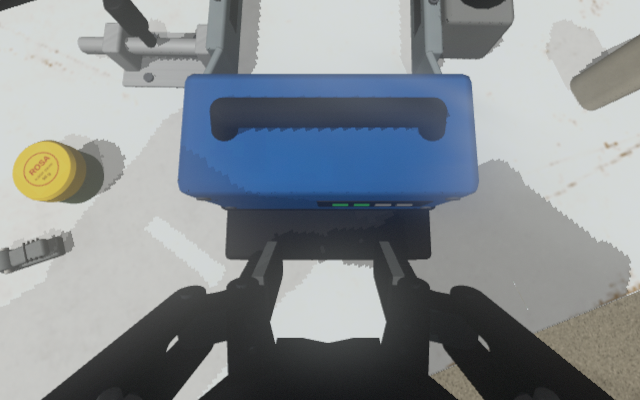

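Wrist view: fingertips at (265,243) and (385,243) seem to overlap the foot's front edge (row ~259), so they may be above the foot top. I measure them by depth.

```bash
python3 - <<'E'
from h import *
o=ctrl.get_obs();R=Ro.from_rotvec(o["tool_rot"]).as_matrix()
im,W=pts("wrist");T=(W-o["tool_pos"])@R*1000
a=np.radians(-20.3);D=np.array([[np.cos(a),np.sin(a),0],[-np.sin(a),np.cos(a),0],[0,0,1]])
Q=(W@D.T-[.633,-.093,0])*1000
for u in(246,262,272,330,380,390):
  print(u)
  for v in range(225,300,8): print("  ",v,"tool",T[v,u].round(0),"dock",Q[v,u].round(0))
E
```

```text
246
   225 tool [ 13. -49. -17.] dock [-124.   47.   34.]
   233 tool [  9. -48. -21.] dock [-129.   47.   35.]
   241 tool [  4. -48. -21.] dock [-133.   47.   34.]
   249 tool [  0. -48. -24.] dock [-138.   46.   34.]
   257 tool [ -4. -48. -25.] dock [-142.   47.   33.]
   265 tool [  6. -40. -52.] dock [-144.   38.   62.]
   273 tool [  7. -38. -60.] dock [-147.   36.   69.]
   281 tool [ 14. -32. -77.] dock [-148.   31.   88.]
   289 tool [ 12. -32. -79.] dock [-151.   30.   90.]
   297 tool [ 12. -31. -84.] dock [-153.   29.   94.]
262
   225 tool [ 13. -39. -19.] dock [-124.   38.   35.]
   233 tool [  9. -39. -20.] dock [-129.   38.   35.]
   241 tool [  4. -39. -21.] dock [-133.   38.   34.]
   249 tool [ -0. -39. -23.] dock [-138.   38.   33.]
   257 tool [ 11. -32. -53.] dock [-140.   30.   66.]
   265 tool [ 11. -30. -60.] dock [-144.   29.   71.]
   273 tool [ 11. -29. -66.] dock [-146.   27.   77.]
   281 tool [  8. -28. -69.] dock [-149.   27.   78.]
   289 tool [  6. -28. -71.] dock [-152.   27.   80.]
   297 tool [  3. -28. -72.] dock [-156.   26.   80.]
272
   225 t
[... 1463 characters left out ...]
1 tool [ -2.  24. -53.] dock [-152.  -25.   60.]
   289 tool [ -6.  24. -54.] dock [-156.  -25.   59.]
   297 tool [ -9.  24. -56.] dock [-160.  -25.   59.]
390
   225 tool [ 13.  35. -18.] dock [-124.  -36.   35.]
   233 tool [  9.  35. -20.] dock [-129.  -36.   35.]
   241 tool [  4.  35. -22.] dock [-133.  -36.   34.]
   249 tool [ 11.  29. -45.] dock [-137.  -31.   57.]
   257 tool [ 11.  28. -53.] dock [-141.  -29.   65.]
   265 tool [ 11.  26. -60.] dock [-144.  -28.   71.]
   273 tool [ 10.  25. -66.] dock [-147.  -27.   77.]
   281 tool [  8.  25. -68.] dock [-150.  -26.   78.]
   289 tool [  5.  25. -69.] dock [-153.  -26.   77.]
   297 tool [  1.  25. -69.] dock [-156.  -26.   76.]
```

```bash
python3 - <<'E'
from h import *
o=ctrl.get_obs();R=Ro.from_rotvec(o["tool_rot"]).as_matrix()
im,W=pts("wrist");T=(W-o["tool_pos"])@R*1000
a=np.radians(-20.3);D=np.array([[np.cos(a),np.sin(a),0],[-np.sin(a),np.cos(a),0],[0,0,1]])
Q=(W@D.T-[.633,-.093,0])*1000
m=(abs(T[...,1])<60)&(T[...,0]<16)&(T[...,2]>-75)&(Q[...,2]>38)
for lo in range(-75,0,5):
    for s in(-1,1):
        k=m&(T[...,2]>=lo)&(T[...,2]<lo+5)&(T[...,1]*s>0)
        if k.sum():print(lo,s,k.sum(),"x",np.percentile(T[k][:,0],[1,99]).round(0),"y",np.percentile(T[k][:,1],[1,99]).round(0),"rows",np.nonzero(k)[0].min(),"cols",np.nonzero(k)[1].min(),np.nonzero(k)[1].max())
for v in range(236,256,3): print(v,[int(x) for x in T[v,266:288:2,2]])
E
```

```text
-75 -1 185 x [-1. 13.] y [-47. -27.] rows 277 cols 211 269
-75 1 173 x [-1. 13.] y [24. 45.] rows 277 cols 386 449
-70 -1 369 x [-10.  11.] y [-33. -26.] rows 270 cols 251 271
-70 1 377 x [-10.  11.] y [23. 30.] rows 270 cols 384 404
-65 -1 257 x [-11.  11.] y [-40. -26.] rows 265 cols 239 273
-65 1 239 x [-10.  12.] y [23. 37.] rows 264 cols 382 416
-60 -1 245 x [-11.  11.] y [-40. -26.] rows 259 cols 242 275
-60 1 252 x [-11.  11.] y [23. 37.] rows 259 cols 380 413
-55 -1 214 x [-11.  11.] y [-40. -26.] rows 254 cols 245 277
-55 1 220 x [-11.  11.] y [23. 37.] rows 254 cols 378 411
-50 -1 199 x [-10.  11.] y [-40. -26.] rows 249 cols 248 278
-50 1 199 x [-10.  11.] y [23. 37.] rows 249 cols 377 407
-45 -1 178 x [-11.  11.] y [-40. -26.] rows 245 cols 251 280
-45 1 171 x [-10.  11.] y [23. 37.] rows 245 cols 375 404
-40 -1 126 x [-10.  11.] y [-38. -26.] rows 242 cols 255 281
-40 1 124 x [-10.  11.] y [24. 35.] rows 242 cols 374 400
-35 -1 36 x [-10.   9.] y [-27. -26.] rows 243 cols 280 282
-35 1 41 x [-10.  10.] y [24. 24.] rows 242 cols 373 375
236 [-20, -21, -20, -20, -20, -20, -21, -21, -20, -19, -20]
239 [-21, -22, -22, -20, -21, -20, -22, -21, -22, -21, -20]
242 [-22, -36, -36, -36, -36, -36, -37, -35, -21, -22, -22]
245 [-39, -40, -39, -39, -39, -40, -38, -35, -22, -23, -21]
248 [-43, -42, -43, -43, -44, -43, -40, -35, -24, -23, -23]
251 [-47, -46, -45, -46, -46, -46, -42, -35, -24, -25, -25]
254 [-50, -49, -50, -48, -49, -47, -42, -36, -24, -24, -24]
```

The true fingertips (at 50 mm opening) end about 35 mm behind the reported TCP, so they hover just above the foot. Back out, then lower.

{"fn": "jog_arm", "kwargs": {
  "steps": [
    {"delta_rot": [0,0,0],"linear": [-0.0082,0,-0.0038],"grip": 0.05},
    {"delta_rot": [0,0,0],"linear": [-0.0082,0,-0.0038],"grip": 0.05},
    {"delta_rot": [0,0,0],"linear": [-0.0082,0,-0.0038],"grip": 0.05},
    {"delta_rot": [0,0,0],"linear": [-0.0082,0,-0.0038],"grip": 0.05},
    {"delta_rot": [0,0,0],"linear": [-0.0082,0,-0.0038],"grip": 0.05},
    {"delta_rot": [0,0,0],"linear": [0,0,0],"grip": 0.05}
  ]
}}

```text
t: 5.8
tool_pos: [0.3971, -0.2476, 0.0119]
tool_rot: [2.948, -0.529, 0.653]
contact_force: [0.5, -0.6, 0.6]
opening: 0.0501
grip_force: 0.0
```

```bash
cat > tip.py <<'E'
from h import *
o=ctrl.get_obs();R=Ro.from_rotvec(o["tool_rot"]).as_matrix()
im,W=pts("wrist");T=(W-o["tool_pos"])@R*1000
m=(abs(T[...,1])<60)&(abs(T[...,0])<16)&(T[...,2]>-70)&(W[...,2]>.006)
n,l,s,c=cv2.connectedComponentsWithStats(m.astype(np.uint8))
for k in range(1,n):
    if s[k,4]>60:
        p=T[l==k];w=W[l==k];print("blob",s[k,4],"tool x",np.percentile(p[:,0],[1,99]).round(1),"y",np.percentile(p[:,1],[1,99]).round(1),"z max",np.percentile(p[:,2],[1,99]).round(1),"world z min",np.percentile(w[:,2],1).round(4))
E
python3 s.py; python3 tip.py
```

```text
t 5.8 dock-frame tcp [-0.1746 -0.0014  0.0119] q [-0.85 -0.46  2.44  0.29  0.79  0.91] open 0.05009559491773038
tool axes in dock frame
 [[ 0.906 -0.001  0.422]
 [-0.001 -1.    -0.   ]
 [ 0.422 -0.    -0.906]] 
F dock [ 0.68 -0.41  0.56] world [ 0.3971 -0.2476  0.0119]
blob 1630 tool x [-9.9 12.1] y [-39.5 -25.9] z max [-69.8 -33.3] world z min 0.0408
blob 1621 tool x [-9.8 12.1] y [23.6 37.1] z max [-69.7 -33.3] world z min 0.0407
```

{"fn": "jog_arm", "kwargs": {
  "steps": [
    {"delta_rot": [0,0,0],"linear": [-0.0017,0,0.0036],"grip": 0.05},
    {"delta_rot": [0,0,0],"linear": [-0.0017,0,0.0036],"grip": 0.05},
    {"delta_rot": [0,0,0],"linear": [-0.0017,0,0.0036],"grip": 0.05},
    {"delta_rot": [0,0,0],"linear": [-0.0017,0,0.0036],"grip": 0.05},
    {"delta_rot": [0,0,0],"linear": [-0.0017,0,0.0036],"grip": 0.05},
    {"delta_rot": [0,0,0],"linear": [-0.0017,0,0.0036],"grip": 0.05},
    {"delta_rot": [0,0,0],"linear": [-0.0017,0,0.0036],"grip": 0.05},
    {"delta_rot": [0,0,0],"linear": [-0.0017,0,0.0036],"grip": 0.05},
    {"delta_rot": [0,0,0],"linear": [0,0,0],"grip": 0.05}
  ]
}}

```text
t: 6.75
tool_pos: [0.3979, -0.2477, -0.0202]
tool_rot: [2.949, -0.528, 0.652]
contact_force: [0.2, 0.2, -0.0]
opening: 0.0502
grip_force: 0.0
```

```bash
python3 s.py; python3 tip.py
```

```text
t 6.75 dock-frame tcp [-0.1739 -0.0013 -0.0202] q [-0.85 -0.37  2.44  0.32  0.71  0.87] open 0.05015734488984059
tool axes in dock frame
 [[ 0.907  0.     0.421]
 [-0.    -1.     0.001]
 [ 0.421 -0.001 -0.907]] 
F dock [ 0.07  0.27 -0.01] world [ 0.3979 -0.2477 -0.0202]
blob 1614 tool x [-10.2  11.8] y [-39.6 -26. ] z max [-69.8 -33.3] world z min 0.0086
blob 1608 tool x [-10.4  11.8] y [23.6 37.1] z max [-69.9 -33.4] world z min 0.0086
```

{"fn": "jog_arm", "kwargs": {
  "steps": [
    {"delta_rot": [0,0,0],"linear": [0.00544,0,0.00253],"grip": 0.05},
    {"delta_rot": [0,0,0],"linear": [0.00544,0,0.00253],"grip": 0.05},
    {"delta_rot": [0,0,0],"linear": [0.00544,0,0.00253],"grip": 0.05},
    {"delta_rot": [0,0,0],"linear": [0.00544,0,0.00253],"grip": 0.05},
    {"delta_rot": [0,0,0],"linear": [0.00272,0,0.00127],"grip": 0.05},
    {"delta_rot": [0,0,0],"linear": [0.00272,0,0.00127],"grip": 0.05},
    {"delta_rot": [0,0,0],"linear": [0.00272,0,0.00127],"grip": 0.05},
    {"delta_rot": [0,0,0],"linear": [0.00272,0,0.00127],"grip": 0.05},
    {"delta_rot": [0,0,0],"linear": [0.00272,0,0.00127],"grip": 0.05}
  ]
}}

```text
t: 7.7
tool_pos: [0.4341, -0.261, -0.02]
tool_rot: [2.95, -0.527, 0.65]
contact_force: [-8.3, 2.5, 4.4]
opening: 0.05
grip_force: 3.9
```

```bash
python3 s.py; python3 top.py
```

```text
t 7.7 dock-frame tcp [-0.1353 -0.0012 -0.02  ] q [-0.8  -0.24  2.35  0.3   0.66  0.92] open 0.0500164422069677
tool axes in dock frame
 [[ 0.907  0.001  0.42 ]
 [ 0.001 -1.     0.001]
 [ 0.42  -0.001 -0.907]] 
F dock [-8.64 -0.57  4.43] world [ 0.4341 -0.261  -0.02  ]
shell dock frame 1252 [-86.6  -0.6] [ 49.3 113.8] 0.3 z 0.096
x back edge [[-0.1104, -0.0628], [-0.1106, -0.063], [-0.1105, -0.0628]]
dark foot-height pts x range [-0.1509 -0.1258 -0.1115] 856
```

{"fn": "jog_arm", "kwargs": {
  "steps": [
    {"delta_rot": [0,0,0],"linear": [0.00453,0,0.0021],"grip": 0.05},
    {"delta_rot": [0,0,0],"linear": [0.00453,0,0.0021],"grip": 0.05},
    {"delta_rot": [0,0,0],"linear": [0.00453,0,0.0021],"grip": 0.05},
    {"delta_rot": [0,0,0],"linear": [0.00453,0,0.0021],"grip": 0.05},
    {"delta_rot": [0,0,0],"linear": [0.00453,0,0.0021],"grip": 0.05},
    {"delta_rot": [0,0,0],"linear": [0.00453,0,0.0021],"grip": 0.05},
    {"delta_rot": [0,0,0],"linear": [0.00453,0,0.0021],"grip": 0.05},
    {"delta_rot": [0,0,0],"linear": [0.00453,0,0.0021],"grip": 0.05},
    {"delta_rot": [0,0,0],"linear": [0.00453,0,0.0021],"grip": 0.05},
    {"delta_rot": [0,0,0],"linear": [0.00453,0,0.0021],"grip": 0.05}
  ]
}}

```text
t: 8.75
tool_pos: [0.4806, -0.2781, -0.0203]
tool_rot: [2.951, -0.528, 0.649]
contact_force: [-7.2, 1.1, 3.4]
opening: 0.0503
grip_force: 3.5
```

```bash
python3 s.py; python3 top.py
```

```text
t 8.75 dock-frame tcp [-0.0858 -0.0011 -0.0203] q [-0.75 -0.11  2.23  0.28  0.63  0.98] open 0.05027397309408243
tool axes in dock frame
 [[ 0.908  0.001  0.419]
 [ 0.    -1.     0.001]
 [ 0.419 -0.001 -0.908]] 
F dock [-7.15 -1.49  3.44] world [ 0.4806 -0.2781 -0.0203]
shell dock frame 1258 [-37.3  -0.3] [ 49.4 114.2] 0.7 z 0.096
x back edge [[-0.0611, -0.0132], [-0.0615, -0.0135], [-0.0617, -0.0137]]
dark foot-height pts x range [-0.1005 -0.076  -0.0614] 871
```

{"fn": "jog_arm", "kwargs": {
  "steps": [
    {"delta_rot": [0,0,0],"linear": [0.00454,0,0.0021],"grip": 0.05},
    {"delta_rot": [0,0,0],"linear": [0.00454,0,0.0021],"grip": 0.05},
    {"delta_rot": [0,0,0],"linear": [0.00454,0,0.0021],"grip": 0.05},
    {"delta_rot": [0,0,0],"linear": [0.00454,0,0.0021],"grip": 0.05},
    {"delta_rot": [0,0,0],"linear": [0.00454,0,0.0021],"grip": 0.05},
    {"delta_rot": [0,0,0],"linear": [0.00454,0,0.0021],"grip": 0.05},
    {"delta_rot": [0,0,0],"linear": [0.00454,0,0.0021],"grip": 0.05},
    {"delta_rot": [0,0,0],"linear": [0.00454,0,0.0021],"grip": 0.05},
    {"delta_rot": [0,0,0],"linear": [0.00454,0,0.0021],"grip": 0.05},
    {"delta_rot": [0,0,0],"linear": [0.00454,0,0.0021],"grip": 0.05}
  ]
}}

```text
t: 9.8
tool_pos: [0.5274, -0.2954, -0.0204]
tool_rot: [2.951, -0.528, 0.649]
contact_force: [-5.4, 2.6, 2.7]
opening: 0.0499
grip_force: 3.0
```

```bash
python3 s.py; python3 top.py
```

```text
t 9.8 dock-frame tcp [-0.0359 -0.001  -0.0204] q [-0.71  0.02  2.12  0.26  0.62  1.04] open 0.04992155650720448
tool axes in dock frame
 [[ 0.908  0.001  0.419]
 [ 0.    -1.     0.001]
 [ 0.419 -0.001 -0.908]] 
F dock [-5.93  0.55  2.67] world [ 0.5274 -0.2954 -0.0204]
shell dock frame 1121 [11.7 -0.5] [114.2  47.5] 89.8 z 0.0961
x back edge [[-0.0117, 0.0345], [-0.0118, 0.0342], [-0.0115, 0.0329]]
dark foot-height pts x range [-0.049  -0.0261 -0.0113] 862
```

{"fn": "jog_arm", "kwargs": {
  "steps": [
    {"delta_rot": [0,0,0],"linear": [0.00454,0,0.0021],"grip": 0.05},
    {"delta_rot": [0,0,0],"linear": [0.00454,0,0.0021],"grip": 0.05},
    {"delta_rot": [0,0,0],"linear": [0.00454,0,0.0021],"grip": 0.05},
    {"delta_rot": [0,0,0],"linear": [0.00454,0,0.0021],"grip": 0.05},
    {"delta_rot": [0,0,0],"linear": [0.00454,0,0.0021],"grip": 0.05},
    {"delta_rot": [0,0,0],"linear": [0.00454,0,0.0021],"grip": 0.05},
    {"delta_rot": [0,0,0],"linear": [0.00454,0,0.0021],"grip": 0.05},
    {"delta_rot": [0,0,0],"linear": [0.00272,0,0.00126],"grip": 0.05},
    {"delta_rot": [0,0,0],"linear": [0.00272,0,0.00126],"grip": 0.05}
  ]
}}

```text
t: 10.75
tool_pos: [0.566, -0.3097, -0.0203]
tool_rot: [2.95, -0.528, 0.649]
contact_force: [-4.9, 2.1, -0.2]
opening: 0.05
grip_force: 2.8
```

```bash
python3 s.py; python3 top.py
```

```text
t 10.75 dock-frame tcp [ 0.0053 -0.0011 -0.0203] q [-0.68  0.11  2.02  0.24  0.62  1.08] open 0.049966243419124604
tool axes in dock frame
 [[ 0.908  0.     0.42 ]
 [-0.    -1.     0.001]
 [ 0.42  -0.001 -0.908]] 
F dock [-5.34  0.28 -0.21] world [ 0.566  -0.3097 -0.0203]
shell dock frame 852 [53.2 -1. ] [ 46.5 109.2] 0.4 z 0.0965
x back edge [[0.0309, 0.0745], [0.0303, 0.0758], [0.0314, 0.0737]]
dark foot-height pts x range [-0.0064  0.0154  0.0302] 874
```

{"fn": "jog_arm", "kwargs": {
  "steps": [
    {"delta_rot": [0,0,0],"linear": [0.0018,0,0.00084],"grip": 0.05},
    {"delta_rot": [0,0,0],"linear": [0.0018,0,0.00084],"grip": 0.05}
  ]
}}

```text
t: 11.0
tool_pos: [0.5696, -0.3111, -0.0202]
tool_rot: [2.95, -0.528, 0.65]
contact_force: [-5.8, 1.7, -0.6]
opening: 0.0501
grip_force: 3.0
```

{"fn": "jog_arm", "kwargs": {
  "steps": [
    {"delta_rot": [0,0,0],"linear": [0.0018,0,0.00084],"grip": 0.05}
  ]
}}

```text
t: 11.1
tool_pos: [0.5714, -0.3117, -0.0202]
tool_rot: [2.95, -0.528, 0.649]
contact_force: [-5.9, 3.0, 0.7]
opening: 0.0499
grip_force: 3.1
```

{"fn": "jog_arm", "kwargs": {
  "steps": [
    {"delta_rot": [0,0,0],"linear": [0.0014,0,0.0006],"grip": 0.05}
  ]
}}

```text
t: 11.2
tool_pos: [0.5728, -0.3123, -0.0202]
tool_rot: [2.95, -0.528, 0.649]
contact_force: [-6.0, 2.1, 0.6]
opening: 0.0498
grip_force: 3.2
```

{"fn": "jog_arm", "kwargs": {
  "steps": [
    {"delta_rot": [0,0,0],"linear": [0.0014,0,0.0006],"grip": 0.05}
  ]
}}

```text
t: 11.3
tool_pos: [0.5741, -0.3127, -0.0203]
tool_rot: [2.951, -0.528, 0.649]
contact_force: [-9.7, 3.7, 2.5]
opening: 0.0502
grip_force: 5.3
```

{"fn": "jog_arm", "kwargs": {
  "steps": [
    {"delta_rot": [0,0,0],"linear": [0.0009,0,0.0004],"grip": 0.05}
  ]
}}

```text
t: 11.4
tool_pos: [0.5743, -0.3127, -0.0204]
tool_rot: [2.952, -0.528, 0.646]
contact_force: [-16.1, 6.2, 8.8]
opening: 0.0502
grip_force: 8.7
```

```bash
python3 s.py; python3 top.py
```

```text
t 11.4 dock-frame tcp [ 0.0141 -0.001  -0.0204] q [-0.68  0.13  2.    0.23  0.62  1.09] open 0.05018333803329811
tool axes in dock frame
 [[ 0.909  0.001  0.417]
 [ 0.    -1.     0.002]
 [ 0.417 -0.001 -0.909]] 
F dock [-17.25   0.25   8.84] world [ 0.5743 -0.3127 -0.0204]
shell dock frame 847 [62.  -0.8] [109.9  45.6] 89.3 z 0.0965
x back edge [[0.0398, 0.0841], [0.04, 0.084], [0.0408, 0.0827]]
dark foot-height pts x range [0.0039 0.0238 0.0391] 861
```

Force rose to 17 N with the pack at the home position: fully home. Back off, lift, untilt and close.

{"fn": "jog_arm", "kwargs": {
  "steps": [
    {"delta_rot": [0,0,0],"linear": [-0.0036,0,-0.0017],"grip": 0.05},
    {"delta_rot": [0,0,0],"linear": [-0.0091,0,-0.0042],"grip": 0.05},
    {"delta_rot": [0,0,0],"linear": [-0.0181,0,-0.0084],"grip": 0.05},
    {"delta_rot": [0,0,0],"linear": [-0.0181,0,-0.0084],"grip": 0.05},
    {"delta_rot": [0,0,0],"linear": [-0.0091,0,-0.0042],"grip": 0.05},
    {"delta_rot": [0,0,0],"linear": [0.0125,0,-0.0273],"grip": 0.05},
    {"delta_rot": [0,0,0],"linear": [0.0125,0,-0.0273],"grip": 0.05},
    {"delta_rot": [0,0,0],"linear": [0.0125,0,-0.0273],"grip": 0.05},
    {"delta_rot": [0,0,0],"linear": [0.0125,0,-0.0273],"grip": 0.05},
    {"delta_rot": [0,0,0],"linear": [0.0125,0,-0.0273],"grip": 0.05}
  ]
}}

```text
t: 12.45
tool_pos: [0.5158, -0.2918, 0.1334]
tool_rot: [2.946, -0.528, 0.657]
contact_force: [0.3, -0.1, -0.2]
opening: 0.0501
grip_force: 0.0
```

{"fn": "jog_arm", "kwargs": {
  "steps": [
    {"delta_rot": [0,-6.2,0],"linear": [0,0,0],"grip": 0},
    {"delta_rot": [0,-6.2,0],"linear": [0,0,0],"grip": 0},
    {"delta_rot": [0,-6.2,0],"linear": [0,0,0],"grip": 0},
    {"delta_rot": [0,-6.2,0],"linear": [0,0,0],"grip": 0},
    {"delta_rot": [0,0,0],"linear": [0,0,0],"grip": 0},
    {"delta_rot": [0,0,0],"linear": [0,0,0],"grip": 0}
  ]
}}

```text
t: 13.05
tool_pos: [0.5159, -0.2916, 0.131]
tool_rot: [3.092, -0.553, 0.008]
contact_force: [0.3, -0.9, 0.2]
opening: -0.0
grip_force: 0.0
```

```bash
python3 s.py; python3 tip.py; python3 top.py
```

```text
t 13.05 dock-frame tcp [-0.048  -0.0015  0.131 ] q [-0.64  0.03  1.76  0.    1.35  1.28] open -1.521615386550498e-05
tool axes in dock frame
 [[ 1.     0.     0.005]
 [ 0.    -1.     0.   ]
 [ 0.005 -0.    -1.   ]] 
F dock [ 0.59 -0.71  0.24] world [ 0.5159 -0.2916  0.131 ]
blob 2120 tool x [-10.6  11. ] y [-14.6  11.7] z max [-69.5 -33.1] world z min 0.1641Traceback (most recent call last):
  File "top.py", line 9, in <module>
    n,l,s,c=cv2.connectedComponentsWithStats(m.astype(np.uint8));m=l==1+np.argmax(s[1:,4])
                                                                        ~~~~~~~~~^^^^^^^^^
    return _wrapfunc(a, 'argmax', axis=axis, out=out, **kwds)
    return bound(*args, **kwds)
ValueError: attempt to get argmax of an empty sequence
```

{"fn": "jog_arm", "kwargs": {
  "steps": [
    {"delta_rot": [0,0,0],"linear": [0.0123,-0.0416,0],"grip": 0},
    {"delta_rot": [0,0,0],"linear": [0.0123,-0.0416,0],"grip": 0},
    {"delta_rot": [0,0,0],"linear": [0.0123,-0.0416,0],"grip": 0},
    {"delta_rot": [0,0,0],"linear": [0.0123,-0.0416,0],"grip": 0},
    {"delta_rot": [0,0,0],"linear": [0,0,0.025],"grip": 0},
    {"delta_rot": [0,0,0],"linear": [0,0,0.025],"grip": 0},
    {"delta_rot": [0,0,0],"linear": [0,0,0.025],"grip": 0},
    {"delta_rot": [0,0,0],"linear": [0,0,0],"grip": 0}
  ]
}}

```text
t: 13.95
tool_pos: [0.6156, -0.1512, 0.052]
tool_rot: [-3.091, 0.554, 0.006]
contact_force: [-0.8, -0.3, -0.1]
opening: 0.0005
grip_force: 0.0
```

```bash
python3 s.py; cat > knob.py <<'E'
from h import *
a=np.radians(-20.3);D=np.array([[np.cos(a),np.sin(a),0],[-np.sin(a),np.cos(a),0],[0,0,1]])
for n in("top","wrist","scene"):
    im,W=pts(n);Q=(W@D.T-[.633,-.093,0])*1000
    m=(Q[...,2]>50)&(Q[...,2]<59)&(abs(Q[...,0])<14)&(Q[...,1]>78)&(Q[...,1]<134)&(im.max(-1)<90)
    if m.sum()>5: print(n,m.sum(),"knob top mean",Q[m].mean(0).round(1),"min",np.percentile(Q[m],2,axis=0).round(1),"max",np.percentile(Q[m],98,axis=0).round(1))
    if n=="wrist":
        g=(Q[...,2]>36)&(Q[...,2]<66)&(abs(Q[...,0])<25)&(Q[...,1]>134)&(Q[...,1]<200)
        if g.any(): print("finger low",g.sum(),Q[g].min(0).round(1),Q[g].max(0).round(1))
E
python3 knob.py
```

```text
t 13.95 dock-frame tcp [-0.0032  0.1648  0.052 ] q [-0.36  0.21  1.7   0.    1.23  1.57] open 0.0005085972024149262
tool axes in dock frame
 [[ 1.    -0.    -0.004]
 [-0.    -1.     0.   ]
 [-0.004 -0.    -1.   ]] 
F dock [-0.69 -0.56 -0.09] world [ 0.6156 -0.1512  0.052 ]
top 34 knob top mean [  0.9 119.8  55.2] min [ -3.9 113.9  50.6] max [  6.3 127.   58.3]
wrist 345 knob top mean [  6.3 122.6  56.8] min [ -0.5 115.5  50.7] max [ 11.1 128.4  59. ]
scene 33 knob top mean [  0.2 122.4  53.2] min [ -7.1 116.8  50.1] max [  8.6 128.1  56.1]
```

{"fn": "jog_arm", "kwargs": {
  "steps": [
    {"delta_rot": [0,0,0],"linear": [0.004,0,0.015],"grip": 0},
    {"delta_rot": [0,0,0],"linear": [0,0,0.015],"grip": 0},
    {"delta_rot": [0,0,0],"linear": [0,0,0.015],"grip": 0},
    {"delta_rot": [0,0,0],"linear": [0,0.01,0],"grip": 0},
    {"delta_rot": [0,0,0],"linear": [0,0.01,0],"grip": 0},
    {"delta_rot": [0,0,0],"linear": [0,0.004,0],"grip": 0},
    {"delta_rot": [0,0,0],"linear": [0,0.004,0],"grip": 0},
    {"delta_rot": [0,0,0],"linear": [0,0.004,0],"grip": 0}
  ]
}}

```text
t: 14.9
tool_pos: [0.6126, -0.1844, 0.0119]
tool_rot: [3.092, -0.554, 0.007]
contact_force: [-0.6, 0.4, 0.7]
opening: 0.0003
grip_force: 0.7
```

```bash
python3 s.py;python3 knob.py
```

```text
t 14.9 dock-frame tcp [0.0055 0.1326 0.0119] q [-0.41  0.27  1.71  0.    1.16  1.52] open 0.0002534447019049912
tool axes in dock frame
 [[ 1.    -0.     0.004]
 [-0.    -1.     0.   ]
 [ 0.004 -0.    -1.   ]] 
F dock [-0.66  0.2   0.67] world [ 0.6126 -0.1844  0.0119]
wrist 649 knob top mean [  5.8 114.5  55.2] min [ -2.1 107.   50.4] max [ 12.2 125.9  57.6]
finger low 492 [ 10.9 134.4  43.9] [ 16.7 147.3  66. ]
scene 39 knob top mean [ -1.3 115.8  53.9] min [ -6.5 107.   51. ] max [  5.8 133.4  58.4]
```

{"fn": "jog_arm", "kwargs": {
  "steps": [
    {"delta_rot": [0,0,0],"linear": [0,0.004,0],"grip": 0},
    {"delta_rot": [0,0,0],"linear": [0,0.004,0],"grip": 0},
    {"delta_rot": [0,0,0],"linear": [0,0.004,0],"grip": 0},
    {"delta_rot": [0,0,0],"linear": [0,0.004,0],"grip": 0},
    {"delta_rot": [0,0,0],"linear": [0,0.002,0],"grip": 0}
  ]
}}

```text
t: 15.55
tool_pos: [0.6061, -0.2014, 0.0114]
tool_rot: [3.092, -0.554, 0.006]
contact_force: [-0.2, 2.2, 1.0]
opening: -0.0001
grip_force: 0.6
```

{"fn": "jog_arm", "kwargs": {
  "steps": [
    {"delta_rot": [0,0,0],"linear": [0,0.0015,0],"grip": 0},
    {"delta_rot": [0,0,0],"linear": [0,0.0015,0],"grip": 0}
  ]
}}

```text
t: 15.75
tool_pos: [0.6056, -0.2026, 0.0115]
tool_rot: [-3.09, 0.554, -0.006]
contact_force: [2.9, 7.8, 2.8]
opening: 0.0
grip_force: 4.2
```

{"fn": "jog_arm", "kwargs": {
  "steps": [
    {"delta_rot": [0,0,0],"linear": [0,0.0015,0],"grip": 0}
  ]
}}

```text
t: 15.85
tool_pos: [0.6056, -0.2028, 0.0115]
tool_rot: [-3.088, 0.554, -0.007]
contact_force: [4.7, 11.2, 2.5]
opening: -0.0003
grip_force: 6.2
```

```bash
python3 s.py;python3 knob.py
```

```text
t 15.85 dock-frame tcp [0.0053 0.1129 0.0115] q [-0.44  0.27  1.72  0.01  1.16  1.48] open -0.00032821082844623463
tool axes in dock frame
 [[ 1.    -0.001  0.004]
 [-0.001 -1.     0.005]
 [ 0.004 -0.005 -1.   ]] 
F dock [ 0.51 12.1   2.5 ] world [ 0.6056 -0.2028  0.0115]
wrist 752 knob top mean [ 6.3 99.6 55.2] min [-2.9 88.2 50.5] max [ 12.1 126.7  58.3]
scene 61 knob top mean [ -0.8 108.3  54.1] min [-7.3 89.  50.1] max [  9.6 127.8  58.7]
```

{"fn": "jog_arm", "kwargs": {
  "steps": [
    {"delta_rot": [0,0,0],"linear": [0,-0.01,0],"grip": 0},
    {"delta_rot": [0,0,0],"linear": [0,-0.01,0],"grip": 0},
    {"delta_rot": [0,0,0],"linear": [0,0,-0.04],"grip": 0},
    {"delta_rot": [0,0,0],"linear": [0,0,-0.04],"grip": 0},
    {"delta_rot": [0,0,0],"linear": [0,0,-0.04],"grip": 0},
    {"delta_rot": [0,0,0],"linear": [0,0,0],"grip": 0}
  ]
}}

```text
t: 16.6
tool_pos: [0.6154, -0.188, 0.1396]
tool_rot: [3.088, -0.552, 0.025]
contact_force: [0.1, -0.8, 1.4]
opening: -0.0001
grip_force: 0.0
```

```bash
python3 s.py;python3 knob.py; python3 top.py; python3 - <<'E'
from h import *
im,_=ctrl.get_image("wrist");cv2.imwrite("pics/w2.png",im[...,::-1])
E
```

```text
t 16.6 dock-frame tcp [0.0094 0.1302 0.1396] q [-0.41  0.13  1.64 -0.    1.36  1.51] open -0.00014073305146641648
tool axes in dock frame
 [[ 1.     0.     0.017]
 [ 0.    -1.    -0.002]
 [ 0.017  0.002 -1.   ]] 
F dock [ 0.41 -0.73  1.38] world [ 0.6154 -0.188   0.1396]
top 43 knob top mean [ 1.7 92.8 55.3] min [-4.3 86.4 51.8] max [ 8.5 99.3 58.4]
wrist 104 knob top mean [-1.  95.1 53.2] min [-5.6 88.4 50.4] max [  4.4 101.1  54.8]
scene 33 knob top mean [-1.1 94.9 53.1] min [-6.9 89.3 50.3] max [  5.4 100.7  55.8]
shell dock frame 98 [ 78.7 -32.4] [38.2 19.7] 72.0 z 0.0966Traceback (most recent call last):
  File "top.py", line 11, in <module>
    e=Q[m];print("x back edge",[np.percentile(e[abs(e[:,1]-y)<.01][:,0],[1,99]).round(4).tolist() for y in(-.04,0,.04)])
                                ~~~~~~~~~~~~~^^^^^^^^^^^^^^^^^^^^^^^^^^^^^^^^^^
    return _quantile_unchecked(
        a, q, axis, out, overwrite_input, method, keepdims, weights)
    return _ureduce(a,
                    func=_quantile_ureduce_func,
    ...<5 lines>...
                    overwrite_input=overwrite_input,
                    method=method)
    r = func(a, **kwargs)
    result = _quantile(arr,
                       quantiles=q,
    ...<2 lines>...
                       out=out,
                       weights=wgt)
    slices_having_nans = np.isnan(arr[-1, ...])
                                  ~~~^^^^^^^^^
IndexError: index -1 is out of bounds for axis 0 with size 0
```

View pics/w2.png

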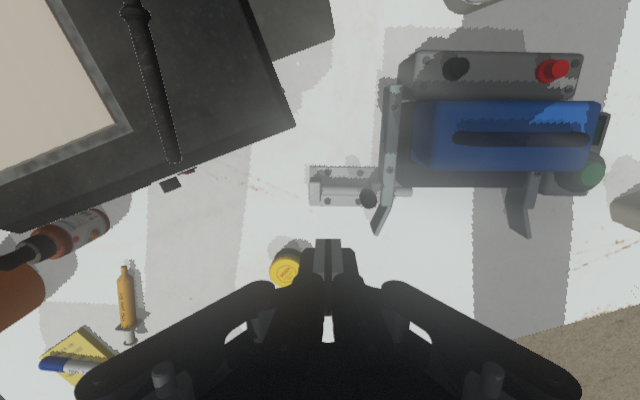

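The wrist view shows the pack in the dock, the knob now against the left guide at (368,198), button at (592,172). Travel measures ~27.5 mm of 30, so I compare with the start more carefully.

```bash
python3 - <<'E'
from h import *
a=np.radians(-20.3);D=np.array([[np.cos(a),np.sin(a),0],[-np.sin(a),np.cos(a),0],[0,0,1]])
def k(W,lab):
    Q=(W@D.T-[.633,-.093,0])*1000
    m=(Q[...,2]>49)&(Q[...,2]<62)&(abs(Q[...,0])<14)&(Q[...,1]>78)&(Q[...,1]<136)
    e=Q[m]; r=cv2.minEnclosingCircle(e[:,:2].astype(np.float32))
    # outer bar tip / guides
    b=(Q[...,2]>9)&(Q[...,2]<24)&(abs(Q[...,0])<9)&(Q[...,1]>120)&(Q[...,1]<190)
    print(lab,m.sum(),e.mean(0).round(1),np.round(r[0],1),round(r[1],1),"bar outer end y",np.percentile(Q[b][:,1],[50,97,99]).round(1) if b.any() else None)
for n in("top","scene"):
    k(np.load(f"{n}0.npz")["W"],n+" start")
    for _ in range(3): k(pts(n)[1],n+" now")
E
```

```text
top start 43 [  1.9 120.3  55.6] [  2.8 120.3] 7.2 bar outer end y [153.1 169.8 170.5]
top now 44 [ 1.6 92.8 55.3] [ 2.3 93.2] 7.4 bar outer end y [124.5 129.5 129.7]
top now 43 [ 1.6 92.7 55.9] [ 2.5 93.4] 7.5 bar outer end y [124.3 129.1 129.9]
top now 43 [ 1.6 92.9 55.8] [ 2.1 93.2] 7.4 bar outer end y [125.2 129.7 130. ]
scene start 38 [1.000e-01 1.219e+02 5.310e+01] [  1.5 121.7] 8.0 bar outer end y [149.  171.3 172.2]
scene now 37 [-1.3 94.8 53.1] [-0.6 93.8] 7.7 bar outer end y [141.3 151.3 151.5]
scene now 37 [-0.8 94.8 52.7] [-0.3 94.2] 7.3 bar outer end y [139.6 150.9 151.2]
scene now 36 [-1.2 94.2 52.6] [-0.4 94.2] 7.1 bar outer end y [140.5 151.  151.3]
```

Ambiguous by 2–3 mm; I push once more, lower on the knob and firmer, to be sure it is at its stop.

{"fn": "jog_arm", "kwargs": {
  "steps": [
    {"delta_rot": [0,1,0],"linear": [-0.008,0,0.033],"grip": 0},
    {"delta_rot": [0,0,0],"linear": [0,0,0.033],"grip": 0},
    {"delta_rot": [0,0,0],"linear": [0,0,0.033],"grip": 0},
    {"delta_rot": [0,0,0],"linear": [0,0,0.033],"grip": 0},
    {"delta_rot": [0,0,0],"linear": [0,0,0],"grip": 0}
  ]
}}

```text
t: 17.65
tool_pos: [0.6041, -0.1837, -0.0042]
tool_rot: [3.09, -0.553, 0.026]
contact_force: [-0.7, -0.7, 0.4]
opening: 0.0002
grip_force: 0.0
```

```bash
python3 s.py
```

```text
t 17.65 dock-frame tcp [-0.0027  0.1303 -0.0042] q [-0.41  0.26  1.75  0.    1.11  1.51] open 0.00017717026916839408
tool axes in dock frame
 [[ 1.    -0.     0.017]
 [-0.    -1.     0.   ]
 [ 0.017 -0.    -1.   ]] 
F dock [-0.4  -0.89  0.42] world [ 0.6041 -0.1837 -0.0042]
```

{"fn": "jog_arm", "kwargs": {
  "steps": [
    {"delta_rot": [0,0,0],"linear": [0.0035,0,-0.01],"grip": 0},
    {"delta_rot": [0,0,0],"linear": [0,0,0],"grip": 0},
    {"delta_rot": [0,0,0],"linear": [0,0.006,0],"grip": 0},
    {"delta_rot": [0,0,0],"linear": [0,0.006,0],"grip": 0},
    {"delta_rot": [0,0,0],"linear": [0,0.002,0],"grip": 0},
    {"delta_rot": [0,0,0],"linear": [0,0.002,0],"grip": 0},
    {"delta_rot": [0,0,0],"linear": [0,0.002,0],"grip": 0}
  ]
}}

```text
t: 18.35
tool_pos: [0.6027, -0.2013, 0.0094]
tool_rot: [3.091, -0.555, 0.033]
contact_force: [2.3, 6.9, 1.0]
opening: -0.0002
grip_force: 3.8
```

```bash
python3 s.py
```

```text
t 18.35 dock-frame tcp [0.0021 0.1133 0.0094] q [-0.44  0.25  1.74  0.    1.13  1.48] open -0.00017957455302295702
tool axes in dock frame
 [[ 1.    -0.001  0.021]
 [-0.001 -1.     0.003]
 [ 0.021 -0.003 -1.   ]] 
F dock [-0.26  7.25  0.96] world [ 0.6027 -0.2013  0.0094]
```

{"fn": "jog_arm", "kwargs": {
  "steps": [
    {"delta_rot": [0,0,0],"linear": [0,0.002,0],"grip": 0},
    {"delta_rot": [0,0,0],"linear": [0,0.002,0],"grip": 0}
  ]
}}

```text
t: 18.55
tool_pos: [0.6026, -0.2017, 0.0095]
tool_rot: [-3.087, 0.554, -0.034]
contact_force: [6.2, 17.1, 2.1]
opening: -0.0001
grip_force: 9.3
```

```bash
python3 s.py
```

```text
t 18.55 dock-frame tcp [0.0021 0.1129 0.0095] q [-0.45  0.25  1.74  0.01  1.13  1.48] open -7.983850980024183e-05
tool axes in dock frame
 [[ 1.    -0.001  0.021]
 [-0.001 -1.     0.009]
 [ 0.021 -0.009 -1.   ]] 
F dock [-0.15 18.18  2.07] world [ 0.6026 -0.2017  0.0095]
```

Same position at 18 N: it is at its end stop. On to the button.

{"fn": "jog_arm", "kwargs": {
  "steps": [
    {"delta_rot": [0,0,0],"linear": [0,-0.012,0],"grip": 0},
    {"delta_rot": [0,0,0],"linear": [0,-0.012,0],"grip": 0},
    {"delta_rot": [0,-1,0],"linear": [0,0,-0.045],"grip": 0},
    {"delta_rot": [0,0,0],"linear": [0,0,-0.045],"grip": 0},
    {"delta_rot": [0,0,0],"linear": [0,0,-0.045],"grip": 0},
    {"delta_rot": [0,0,0],"linear": [0.005,0.046,0],"grip": 0},
    {"delta_rot": [0,0,0],"linear": [0.005,0.046,0],"grip": 0},
    {"delta_rot": [0,0,0],"linear": [0.005,0.046,0],"grip": 0},
    {"delta_rot": [0,0,0],"linear": [0.005,0.046,0],"grip": 0},
    {"delta_rot": [0,0,0],"linear": [0.005,0.046,0],"grip": 0}
  ]
}}

```text
t: 19.55
tool_pos: [0.5514, -0.4089, 0.1444]
tool_rot: [3.091, -0.553, 0.005]
contact_force: [0.3, 0.2, 1.0]
opening: -0.0001
grip_force: 0.0
```

```bash
python3 s.py; python3 - <<'E'
from h import *
a=np.radians(-20.3);D=np.array([[np.cos(a),np.sin(a),0],[-np.sin(a),np.cos(a),0],[0,0,1]])
for n in("wrist","scene"):
    im,W=pts(n);Q=(W@D.T-[.633,-.093,0])*1000
    h=cv2.cvtColor(im,cv2.COLOR_RGB2HSV)
    m=(h[...,0]>40)&(h[...,0]<85)&(h[...,1]>80)&(abs(Q[...,0]-28)<25)&(abs(Q[...,1]+97)<25)&(Q[...,2]>58)
    if m.sum()>5:print(n,m.sum(),np.median(Q[m],0).round(1),cv2.minEnclosingCircle(Q[m][:,:2].astype(np.float32)))
E
python3 knob.py
```

```text
t 19.55 dock-frame tcp [ 0.026  -0.0992  0.1444] q [-0.75  0.23  1.52  0.    1.39  1.18] open -0.00014175765849870517
tool axes in dock frame
 [[ 1.     0.     0.003]
 [ 0.    -1.    -0.001]
 [ 0.003  0.001 -1.   ]] 
F dock [0.16 0.32 0.99] world [ 0.5514 -0.4089  0.1444]
wrist 380 [  29.7 -105.4   61.6] ((38.52552032470703, -101.30783081054688), 21.271154403686523)
scene 60 [ 23.4 -95.8  60.4] ((23.17814826965332, -96.42140197753906), 29.40089988708496)
top 42 knob top mean [ 1.7 92.7 55.6] min [-4.2 86.5 51.1] max [ 8.7 99.3 58.3]
wrist 192 knob top mean [ 2.8 93.6 55.1] min [-3.4 88.7 50.4] max [  8.4 100.7  57.7]
scene 35 knob top mean [-1.1 94.8 53.1] min [-6.7 88.  50.1] max [  5.3 101.5  56.5]
```

{"fn": "jog_arm", "kwargs": {
  "steps": [
    {"delta_rot": [0,0,0],"linear": [0.002,0,0.024],"grip": 0},
    {"delta_rot": [0,0,0],"linear": [0,0,0.024],"grip": 0},
    {"delta_rot": [0,0,0],"linear": [0,0,0.024],"grip": 0},
    {"delta_rot": [0,0,0],"linear": [0,0,0.024],"grip": 0},
    {"delta_rot": [0,0,0],"linear": [0,0,0],"grip": 0}
  ]
}}

```text
t: 20.3
tool_pos: [0.5524, -0.4041, 0.0437]
tool_rot: [-3.089, 0.549, 0.006]
contact_force: [-0.2, 0.8, -0.9]
opening: 0.0
grip_force: 0.0
```

```bash
python3 s.py; python3 - <<'E'
from h import *
im,_=ctrl.get_image("wrist");cv2.imwrite("pics/w3.png",im[...,::-1])
E
```

```text
t 20.3 dock-frame tcp [ 0.0252 -0.0943  0.0437] q [-0.74  0.33  1.58  0.    1.24  1.18] open 4.2239058312987204e-05
tool axes in dock frame
 [[ 1.     0.002 -0.005]
 [ 0.002 -1.     0.003]
 [-0.005 -0.003 -1.   ]] 
F dock [-0.45  0.7  -0.92] world [ 0.5524 -0.4041  0.0437]
```

View pics/w3.png

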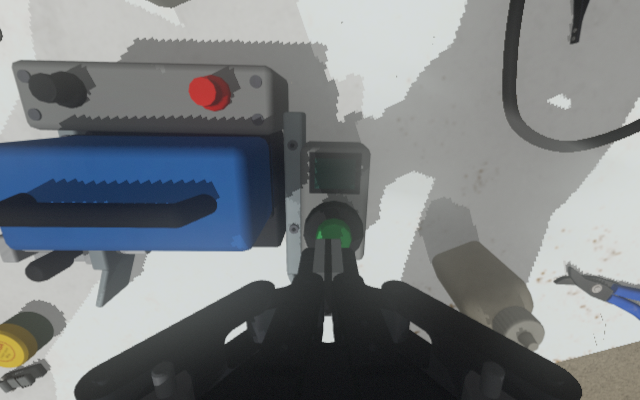

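The wrist view shows the closed tips just at the green button (335,232), slightly left/short of its centre, pack shell to the left. Before pressing I check the gripper's own width against the shell.

```bash
python3 - <<'E'
from h import *
o=ctrl.get_obs();R=Ro.from_rotvec(o["tool_rot"]).as_matrix()
im,W=pts("wrist");T=(W-o["tool_pos"])@R*1000
a=np.radians(-20.3);D=np.array([[np.cos(a),np.sin(a),0],[-np.sin(a),np.cos(a),0],[0,0,1]])
Q=(W@D.T-[.633,-.093,0])*1000
v=np.arange(400)[:,None]*np.ones((1,640))
m=(v>235)&(T[...,0]<30)&(abs(T[...,1])<120)
for lo in range(-150,-30,8):
    k=m&(T[...,2]>=lo)&(T[...,2]<lo+8)&(Q[...,0]>-60)
    if k.sum()>4:print(lo,k.sum(),"x",np.percentile(T[k][:,0],[1,99]).round(0),"y",np.percentile(T[k][:,1],[1,99]).round(0))
h=cv2.cvtColor(im,cv2.COLOR_RGB2HSV)
g=(h[...,0]>40)&(h[...,0]<85)&(h[...,1]>90)&(v>200)&(v<250)&(abs(T[...,1])<40)
print("green tool",T[g].min(0).round(1),T[g].max(0).round(1),"z",np.median(Q[g],0).round(1))
s=(h[...,0]>100)&(h[...,0]<130)&(h[...,1]>110)&(Q[...,2]>85)&(Q[...,2]<102)&(Q[...,0]>20)
print("shell right edge tool y max",np.percentile(T[s],[1,99],axis=0).round(1))
E
```

```text
-134 2175 x [18. 22.] y [-19.  18.]
-126 8602 x [ 6. 21.] y [-60.  59.]
-118 10012 x [ 4. 19.] y [-59.  58.]
-110 7885 x [-7. 18.] y [-54.  52.]
-102 4593 x [-7. 18.] y [-48.  46.]
-94 4561 x [-8. 13.] y [-41.  39.]
-86 2960 x [-8. 15.] y [-36.  35.]
-78 1045 x [-6. 15.] y [-29.  28.]
-70 655 x [-10.  13.] y [-11.   9.]
-62 504 x [ 7. 12.] y [-14.  13.]
-54 3328 x [-45.  22.] y [-119.  109.]
-46 1217 x [-48.  14.] y [-36. 118.]
-38 522 x [-47.  12.] y [-10. 116.]
green tool [ -1.9  -8.2 -19.2] [ 13.3  11.9 -10.4] z [ 34.4 -97.4  63.4]
shell right edge tool y max [[  14.5 -145.3  -53.6]
 [  61.7  -36.3  -41.2]]
```

{"fn": "jog_arm", "kwargs": {
  "steps": [
    {"delta_rot": [0,0,0],"linear": [0.002,0.003,0.006],"grip": 0},
    {"delta_rot": [0,0,0],"linear": [0,0,0.005],"grip": 0},
    {"delta_rot": [0,0,0],"linear": [0,0,0.002],"grip": 0},
    {"delta_rot": [0,0,0],"linear": [0,0,0.002],"grip": 0}
  ]
}}

```text
t: 20.8
tool_pos: [0.5551, -0.412, 0.0337]
tool_rot: [3.092, -0.554, 0.006]
contact_force: [0.2, -0.1, 1.4]
opening: -0.0002
grip_force: 0.0
```

{"fn": "jog_arm", "kwargs": {
  "steps": [
    {"delta_rot": [0,0,0],"linear": [0,0,0.002],"grip": 0},
    {"delta_rot": [0,0,0],"linear": [0,0,0.002],"grip": 0}
  ]
}}

```text
t: 21.0
tool_pos: [0.5552, -0.412, 0.03]
tool_rot: [3.092, -0.554, 0.006]
contact_force: [-1.9, 0.4, 3.1]
opening: -0.0002
grip_force: 1.4
```

{"fn": "jog_arm", "kwargs": {
  "steps": [
    {"delta_rot": [0,0,0],"linear": [0,0,0.0015],"grip": 0}
  ]
}}

```text
t: 21.1
tool_pos: [0.5551, -0.412, 0.0285]
tool_rot: [3.092, -0.554, 0.006]
contact_force: [-1.7, 0.3, 4.5]
opening: -0.0001
grip_force: 1.8
```

```bash
python3 s.py
```

```text
t 21.1 dock-frame tcp [ 0.0306 -0.1008  0.0285] q [-0.75  0.35  1.57  0.    1.21  1.18] open -6.49428399748876e-05
tool axes in dock frame
 [[ 1.    -0.     0.004]
 [-0.    -1.    -0.   ]
 [ 0.004  0.    -1.   ]] 
F dock [-1.66 -0.31  4.53] world [ 0.5551 -0.412   0.0285]
```

{"fn": "jog_arm", "kwargs": {
  "steps": [
    {"delta_rot": [0,0,0],"linear": [0,0,0.0015],"grip": 0},
    {"delta_rot": [0,0,0],"linear": [0,0,0.0015],"grip": 0}
  ]
}}

```text
t: 21.3
tool_pos: [0.5552, -0.4121, 0.0279]
tool_rot: [3.092, -0.553, 0.004]
contact_force: [-7.4, 5.7, 18.9]
opening: -0.0001
grip_force: 9.2
```

{"fn": "jog_arm", "kwargs": {
  "steps": [
    {"delta_rot": [0,0,0],"linear": [0,0,0.0015],"grip": 0}
  ]
}}

```text
t: 21.4
tool_pos: [0.5553, -0.4122, 0.0278]
tool_rot: [3.092, -0.553, 0.004]
contact_force: [-10.0, 8.2, 24.3]
opening: 0.0002
grip_force: 12.0
```

{"fn": "jog_arm", "kwargs": {
  "steps": [
    {"delta_rot": [0,0,0],"linear": [0,0,0.0015],"grip": 0},
    {"delta_rot": [0,0,0],"linear": [0,0,0],"grip": 0}
  ]
}}

```text
t: 21.6
tool_pos: [0.5553, -0.4122, 0.0277]
tool_rot: [3.092, -0.553, 0.004]
contact_force: [-11.1, 8.3, 25.0]
opening: 0.0001
grip_force: 12.5
```

Button stopped hard after ~5 mm of sprung travel, 25 N. Release and check.

{"fn": "jog_arm", "kwargs": {
  "steps": [
    {"delta_rot": [0,0,0],"linear": [0,0,-0.005],"grip": 0},
    {"delta_rot": [0,0,0],"linear": [0,0,-0.01],"grip": 0},
    {"delta_rot": [0,0,0],"linear": [0,0,-0.04],"grip": 0},
    {"delta_rot": [0,0,0],"linear": [0,0,-0.04],"grip": 0},
    {"delta_rot": [0,0,0],"linear": [0,0,-0.04],"grip": 0},
    {"delta_rot": [0,0,0],"linear": [-0.03,0.03,0],"grip": 0},
    {"delta_rot": [0,0,0],"linear": [-0.03,0.03,0],"grip": 0},
    {"delta_rot": [0,0,0],"linear": [-0.03,0.03,0],"grip": 0},
    {"delta_rot": [0,0,0],"linear": [-0.03,0.03,0],"grip": 0},
    {"delta_rot": [0,0,0],"linear": [-0.03,0.03,0],"grip": 0}
  ]
}}

```text
t: 22.6
tool_pos: [0.3604, -0.5006, 0.1562]
tool_rot: [3.092, -0.553, 0.005]
contact_force: [-0.1, -0.3, 0.3]
opening: -0.0
grip_force: 0.0
```

```bash
python3 s.py; python3 top.py; python3 knob.py; python3 - <<'E'
from h import *
im,_=ctrl.get_image("scene");cv2.imwrite("pics/s9.png",cv2.resize(im[100:300,230:430,::-1],None,fx=3,fy=3))
E
```

```text
t 22.6 dock-frame tcp [-0.1214 -0.2515  0.1562] q [-1.07  0.06  1.68  0.    1.39  0.86] open -4.380538291925837e-05
tool axes in dock frame
 [[ 1.     0.     0.003]
 [ 0.    -1.     0.   ]
 [ 0.003 -0.    -1.   ]] 
F dock [ 0.04 -0.36  0.27] world [ 0.3604 -0.5006  0.1562]
shell dock frame 204 [50.9  2.1] [20. 63.] 0.1 z 0.0967
top 41 knob top mean [ 1.8 92.8 55.6] min [-4.6 86.5 51.5] max [ 8.8 99.3 58.7]
scene 31 knob top mean [-1.  95.1 53.4] min [-6.5 89.2 50.6] max [  6.4 100.3  57.2]Traceback (most recent call last):
  File "top.py", line 11, in <module>
    e=Q[m];print("x back edge",[np.percentile(e[abs(e[:,1]-y)<.01][:,0],[1,99]).round(4).tolist() for y in(-.04,0,.04)])
                                ~~~~~~~~~~~~~^^^^^^^^^^^^^^^^^^^^^^^^^^^^^^^^^^
    return _quantile_unchecked(
        a, q, axis, out, overwrite_input, method, keepdims, weights)
    return _ureduce(a,
                    func=_quantile_ureduce_func,
    ...<5 lines>...
                    overwrite_input=overwrite_input,
                    method=method)
    r = func(a, **kwargs)
    result = _quantile(arr,
                       quantiles=q,
    ...<2 lines>...
                       out=out,
                       weights=wgt)
    slices_having_nans = np.isnan(arr[-1, ...])
                                  ~~~^^^^^^^^^
IndexError: index -1 is out of bounds for axis 0 with size 0
```

View pics/s9.png

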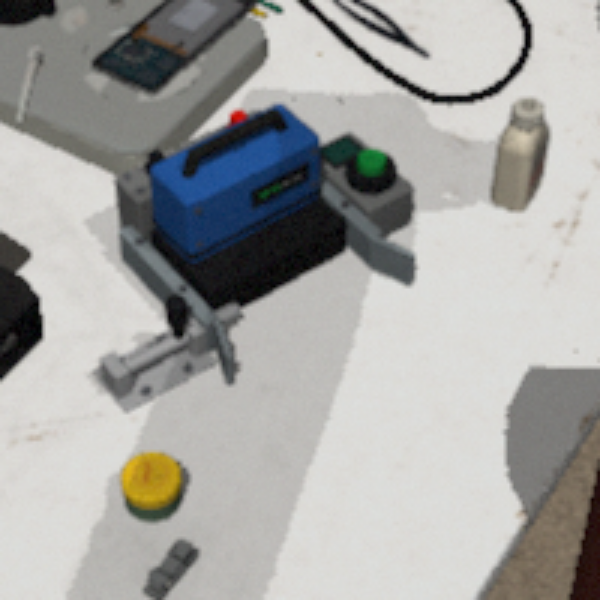

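The scene shows the pack upright in the dock, bolt bar across in front at (230,312), button up, bystanders in place. One last numeric check of the home position, then hand in.

```bash
python3 - <<'E'
from h import *
a=np.radians(-20.3);D=np.array([[np.cos(a),np.sin(a),0],[-np.sin(a),np.cos(a),0],[0,0,1]])
def f(W,l):
    Q=(W@D.T-[.633,-.093,0])*1000
    for lo,hi in((-50,-15),(-15,15),(15,35)):
        m=(Q[...,2]>6)&(Q[...,2]<29)&(Q[...,1]>lo)&(Q[...,1]<hi)&(Q[...,0]>-160)&(Q[...,0]<30)
        print(l,m.sum(),"foot front x",np.median(Q[m][:,0]).round(1))
    m=(Q[...,2]>40)&(Q[...,2]<90)&(abs(Q[...,1])<45)&(Q[...,0]>-130)&(Q[...,0]<60)
    print(" shell front",np.median(Q[m][:,0]).round(1))
f(np.load("scene0.npz")["W"],"start");f(pts("scene")[1],"now")
im,W=pts("top");Q=(W@D.T-[.633,-.093,0])*1000
for lo,hi in((-40,-10),(-10,10),(10,40)):
    m=(Q[...,2]>88)&(Q[...,2]<103)&(Q[...,1]>lo)&(Q[...,1]<hi)&(abs(Q[...,0]-50)<60);print("top shell x",np.percentile(Q[m][:,0],[2,98]).round(1),m.sum())
E
```

```text
start 100 foot front x -144.5
start 85 foot front x -144.4
start 56 foot front x -144.4
 shell front -116.2
now 94 foot front x 7.7
now 88 foot front x 8.3
now 62 foot front x 8.7
 shell front 36.5
top shell x [38.1 86. ] 323
top shell x [37.9 85.7] 215
top shell x [38.1 85.7] 317
```

```bash
python3 -c "
from station import ctrl
print(ctrl.finish_job())"
```

```text
the job is handed in; nothing more can be done
None
```

The pack is in the dock and still fully home, the bolt is across at its end stop, and the green button was pressed right down; handed in at about 23 s. The bolt's measured travel was only about 27.5 mm of 30, but it held firm at 18 N.

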